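# Pile plywood angle plates crosswise on the packing board

### The arm

A 6-joint arm with a two-finger parallel gripper is mounted at the origin on the work surface. World frame = base frame: x ahead of the robot, y to its left, z up, the work surface at z = 0. Lengths are in m, angles in rad, forces in N, time in s.
With the tool pointing down it reaches from about 0.275 to 0.85 m from the base axis. Payload 5.2 kg.
Tool frame: the origin (TCP) lies at the very end of the fingers, on their centre line; the grasp point (between the pads) lies 19 mm behind it; z points along the fingers, y is the line along which they close (so a half turn about z gives the same grasp; the last joint's range is limited). The gripper opens to 85 mm and grips with 20 to 120 N. Pads are 22 mm wide; open, the fingers measure 114 mm over their backs; the gripper's body (76 mm by 85 mm) begins 54 mm behind the grasp point. The pads swing forward as they close: fully open they stand 13 mm farther back than shut.
Start: joints at [0.938, 0.259, 1.535, -0, 1.348, -0.203], TCP at [0.229, 0.5, 0.202] pointing down, gripper open.
Joint ranges: [-3.14, 3.14], [-0.91, 2.08], [0.19, 2.58], [-1.22, 4.36], [0.22, 2.71], [-3.12, 3.12]. Speed limits (rad/s): [2.57, 2.57, 3.14, 3.14, 3.14, 3.14].

### API

Orientations are given as a unit quaternion [w, x, y, z].
In Python, from cell import env gives the robot as it stands.
- The arm moves only by the tool send_rows, never from a script. Its argument "plan" is a list of rows, each a list of 7 numbers: the shift along the tool's x, y, z as a fraction of full scale, then the turn, a rotation vector about the tool's x, y, z as a fraction of full scale, then the opening, from -1 (shut) to 1 (fully open). A call has 1 to 12 rows; each row is the pose to reach, as a shift and turn from the pose commanded when the call began, along the tool's axes at that moment; what a row does not reach only later rows make up. Full scale, the value 1, is 0.15 m for a shift and pi/2 rad for a turn. A row lasts 1/10 s, in which the tool goes at most 50 mm and 8.59 degrees, less where a joint would pass 70% of its speed; a pose out of reach is approached as far as the arm can. A call with a number of a shift or a turn outside -1 to 1 is refused whole. A call with a gripper value outside its range is refused whole. The fingers move at their own pace and stop on an object; "newtons" is the grip in N (left out, the last holds). Time passes only in rows, so rows that repeat a pose let the fingers close. It gives the time, the measured TCP pose, the force, the opening and the grip force at its end, in the units of the state.
- env.observe(): the state, without advancing time (a new reading comes with each control period).
- env.snapshot(name): name is "scene" or "top" or "wrist"; returns the picture (420x560x3 uint8, red, green, blue); there is no depth.
- env.get_calibration(name): a dict with "fx", "fy", "cx", "cy" (pixels), "dist_coeffs" ([k1, k2, p1, p2, k3] as OpenCV has them; the pictures are not rectified), "camera_from_world" (4x4, takes a point from world to camera coordinates); the wrist camera has in their place "hand_eye" (4x4, takes a point from camera to tool coordinates, whose origin is the TCP and whose axes are the flange's). Camera axes: x right, y up, looking along -z (the intrinsics and any distortion apply to the point x, -y, -z); pixel columns grow to the right and rows downward; lengths in m; the calibration is good to about 2 mm. A picture is of the moment at which its call begins: read the wrist's pose just before it. get_calibration takes no time and is no camera call.
- env.finish_job(): hands the job in; it is judged then, once.
The state is a dict: "time_s": time; "joint_positions": joint angles; "joint_vel": joint speeds; "tau": joint torques, N m; "tool_pos": TCP position; "tool_rot": TCP orientation; "contact_force": force on the tool from outside, world axes, zero at the start; "ft_torque": the same for the moment, N m; "gripper_width": finger opening in m; "grip_force": force on a finger pad.
Only numpy, scipy, OpenCV 4.12 (cv2) and the standard library are available. Lean on these libraries where they do the work, as an engineer would, in place of code of your own. Each camera call takes 0.05 s, during which the arm holds its last target. There are 200 camera calls.

### The job

Push the L-shaped plywood plate that lies askew on the dark packing board so that it turns round the metal peg in its notch until its arm lies flat along the aluminium stop block; it must stay down on the board, so do not lift it. Then set the other two large plywood L plates on it one at a time, edges lined up into one square pile, each pointing the opposite way to the one below it (outer corner over open notch) so that the pile balances. Set them down rather than dropping them, and leave everything else on the table where it is.

Things in the scene. Friction and masses are not known exactly. Their poses are not given: they have to be found in the camera images.
- board: dark wood packing board fixed to the table, 200 (x) x 180 (y) x 12 mm, position and yaw vary. Origin: centre of its underside, z up. On its top: a steel peg (17 mm diameter, 16 mm high) at the centre; an aluminium stop block 20 (x) x 45 (y) x 16 mm centred at (-71, 57.5) mm, inner face at x = -61 mm. Both lower than a plate's top.
- peg (a point): foot of the peg: centre of the board's top face (12 mm above the table)
- plate_a: flat plywood L, 22 mm thick, 0.11 to 0.2 kg: two arms 120 mm long (outside), 50 mm wide. Origin: underside, centre of its 120 mm square outline, z up; outer corner at (-60,-60) mm, inner corner of the notch at (-10,-10) mm; arms along x (y -60 to -10) and along y (x -60 to -10). Loose on the board, peg in its notch, 0.3-0.6 rad clockwise of square. Square = axes parallel to the board's, origin about over the peg.
- corner_a (a point): outer corner of plate_a, on its top face. Pushed beside it, on the outside of the y arm towards the board's +x, the plate turns anticlockwise: its notch bears on the peg and the far end of the y arm swings to the stop block (2.5 mm play between peg and block). Pushing the free end of the x arm towards +y can do it too, but may jam on the block
- plate_b: flat plywood L, 22 mm thick, 0.11 to 0.2 kg: two arms 120 mm long (outside), 50 mm wide. Origin: underside, centre of its 120 mm square outline, z up; outer corner at (-60,-60) mm, inner corner of the notch at (-10,-10) mm; arms along x (y -60 to -10) and along y (x -60 to -10). Loose on the bare table, left or right of the board. Interchangeable with plate_c.
- corner_b (a point): outer corner of the L of plate_b, on its top face
- plate_c: flat plywood L, 22 mm thick, 0.11 to 0.2 kg: two arms 120 mm long (outside), 50 mm wide. Origin: underside, centre of its 120 mm square outline, z up; outer corner at (-60,-60) mm, inner corner of the notch at (-10,-10) mm; arms along x (y -60 to -10) and along y (x -60 to -10). Loose on the table on the board's other side. Either may go first.
- corner_c (a point): outer corner of the L of plate_c, on its top face
- small_bracket: bystander: small steel L bracket, 70 x 70 mm, arms 22 mm wide, 8 mm thick; not part of the pile
- pliers: bystander: pliers with black grips, about 150 mm long, 16 mm high, lying flat
- tape_roll: bystander: cardboard tape core, 100 mm across, 45 mm high
- glue_jar: bystander: jar, 68 mm across, 65 mm high
- screwdriver: bystander: screwdriver lying flat, about 200 mm long
- offcut: bystander: wood offcut 130 x 45 x 30 mm
Not all that is in view belongs to the job. Leave any blue or pink look-alike of the plate_a alone. What is shaped like the plate_b but yellow is not meant.

How it is judged:
By the outcome, as a careful person would: the job done as asked, in the order asked, and still so for the second after the job is handed in, with the robot touching nothing.
It also fails if it takes over 64 s, if anything falls off the work surface, if the arm or the gripper's body presses on something with over 40 N, if the wrist force passes 120 N, or if a joint passes its speed limit or range.

## Working session

There is one attempt and no reset: what is moved stays moved. The work goes in short steps, Python scripts to look and compute and a tool call to move; the robot and the scene stay as the last step left them, time stands still between calls to the robot, and variables do not carry over. Pictures are saved under pics/ and viewed, at most 10 in all, crops included, and the job is handed in when it is done.

Besides the shell and the picture viewer there is one more tool, called in YAML: its name, and indented under it one key for each argument. send_rows: Moves the arm, as the interface text tells. Shift numbers are shares of 0.15 m and turn numbers shares of pi/2 rad, none past 1 either way. Its arguments: {"type":"object","properties":{"plan":{"type":"array","items":{"type":"array","items":{"type":"number"}}},"newtons":{"type":"number"}},"required":["plan"]}

```bash
mkdir -p pics; ls
python3 - <<'E'
from cell import env
import cv2,numpy as np
for n in("top","scene"):
    cv2.imwrite(f"pics/{n}0.png",env.snapshot(n)[:,:,::-1])
    c=env.get_calibration(n);print(n,c["fx"],c["cx"],c["cy"],c["dist_coeffs"]);print(np.round(c["camera_from_world"],3))
print(env.get_calibration("wrist"));print(env.observe())
E
```

```text
pics
top 383.5958461941218 278.9999295215506 207.14814827645995 [-0.06426982  0.          0.          0.          0.        ]
[[ 0.017 -1.     0.026 -0.067]
 [ 0.986  0.021  0.164 -0.512]
 [-0.164  0.023  0.986 -0.909]
 [ 0.     0.     0.     1.   ]]
scene 414.30753912036363 275.507636672492 205.15805254160637 [-0.0763724  0.         0.         0.         0.       ]
[[ 0.815  0.58  -0.014 -0.368]
 [-0.496  0.71   0.501  0.264]
 [ 0.3   -0.401  0.866 -1.352]
 [ 0.     0.     0.     1.   ]]
{'fx': 378.82934856913863, 'fy': 378.82934856913863, 'cx': 279.37493378682814, 'cy': 207.83689080641682, 'dist_coeffs': array([-0.09701894,  0.        ,  0.        ,  0.        ,  0.        ]), 'hand_eye': array([[-6.47618946e-04,  9.44979382e-01,  3.27129253e-01,
         8.38529534e-02],
       [ 9.99999780e-01,  5.64500962e-04,  3.49027281e-04,
        -1.47075596e-03],
       [ 1.45158806e-04,  3.27129407e-01, -9.44979539e-01,
        -1.71821653e-01],
       [ 0.00000000e+00,  0.00000000e+00,  0.00000000e+00,
         1.00000000e+00]])}
{'time_s': 0.1, 'joint_positions': array([ 9.38198577e-01,  2.59283543e-01,  1.53598525e+00,  2.47770865e-05,
        1.34798907e+00, -2.02828548e-01]), 'joint_vel': array([ 0.00037529, -0.0036548 , -0.00319478,  0.00169169, -0.00095719,
       -0.00035694]), 'tau': array([ 3.60374121e-03, -4.46968746e+01, -2.91247272e+01, -2.69231587e-04,
        6.19518818e-03, -3.09427470e-06]), 'tool_pos': array([0.22883331, 0.49956215, 0.20114598]), 'tool_rot': array([-3.48806763e-04,  2.13237295e-01,  9.77000083e-01, -7.56119556e-04]), 'contact_force': array([-0.10660715, -0.99127982, -1.08779006]), 'ft_torque': array([ 0.01389911, -0.00758051,  0.04226336]), 'grip_force': 0.0, 'gripper_width': 0.08545897256590378}
```

View pics/top0.png

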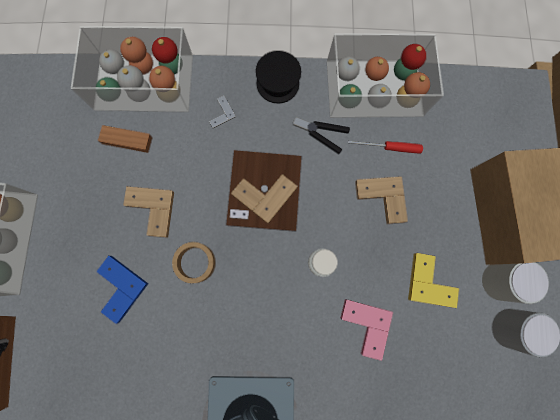

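View pics/scene0.png

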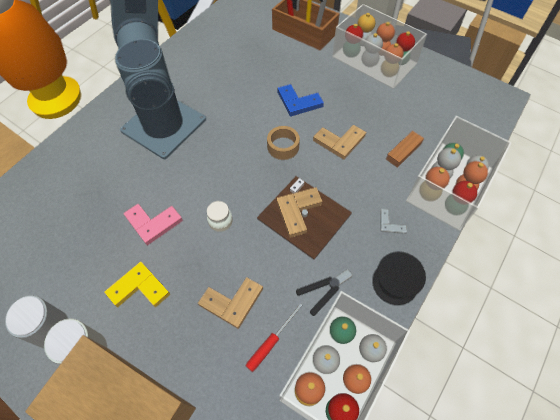

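Top view: the plain plywood L's are plate_a on the board (265,200), one plate on the left (150,210) and one on the right (385,200). The L's at (122,288) blue, (368,328) pink and (432,282) yellow are look-alikes to leave alone. The small steel L at (222,112) is the bracket. The stop block is at (239,214) and the peg at (264,188).

```bash
cat > h.py <<'E'
from cell import env
import cv2,numpy as np
from scipy.spatial.transform import Rotation as R
MOD=np.array([[-60,-60],[60,-60],[60,-10],[-10,-10],[-10,60],[-60,60]])/1e3
def cam(n):
    """returns K, dist, world-from-camera"""
    c=env.get_calibration(n); K=np.array([[c["fx"],0,c["cx"]],[0,c["fy"],c["cy"]],[0,0,1]])
    if n!="wrist": return K,c["dist_coeffs"],np.linalg.inv(c["camera_from_world"])
    s=env.observe(); T=np.eye(4); T[:3,:3]=R.from_quat(np.roll(s["tool_rot"],-1)).as_matrix(); T[:3,3]=s["tool_pos"]
    return K,c["dist_coeffs"],T@c["hand_eye"]
def ray(px,z,C):
    K,d,W=C; u=cv2.undistortPoints(np.float64(px).reshape(-1,1,2),K,d)[:,0]
    v=np.c_[u[:,0],-u[:,1],-np.ones(len(u))]@W[:3,:3].T; o=W[:3,3]
    return (o+v*((z-o[2])/v[:,2])[:,None])[:,:2]
def pix(P,C):
    K,d,W=C; q=(np.atleast_2d(P)-W[:3,3])@W[:3,:3]*[1,-1,-1]
    return cv2.projectPoints(q,np.zeros(3),np.zeros(3),K,d)[0][:,0]
def fit(P,M):
    """2D rigid fit P=R(yaw)M+t -> x,y,yaw,rms"""
    a,b=M.mean(0),P.mean(0); A=M-a; B=P-b
    t=np.arctan2((A[:,0]*B[:,1]-A[:,1]*B[:,0]).sum(),(A*B).sum()); c,s=np.cos(t),np.sin(t); Q=np.array([[c,-s],[s,c]])
    return [*(b-Q@a),t,np.sqrt(((P-(M@Q.T+b-Q@a))**2).sum(1).mean())]
def plates(img,C,zf=lambda xy:0.022,lo=(9,60,90),hi=(20,175,255),amin=700):
    """plywood Ls: list of (px centre, x,y,yaw,rms)"""
    m=cv2.inRange(cv2.cvtColor(img,cv2.COLOR_RGB2HSV),lo,hi); m=cv2.morphologyEx(m,cv2.MORPH_CLOSE,np.ones((5,5))); m=cv2.morphologyEx(m,cv2.MORPH_OPEN,np.ones((3,3)))
    out=[]
    for k in cv2.findContours(m,cv2.RETR_EXTERNAL,cv2.CHAIN_APPROX_NONE)[0]:
        if cv2.contourArea(k)<amin: continue
        for e in np.arange(2,14,.5):
            p=cv2.approxPolyDP(k,e,True)[:,0].astype(float)
            if len(p)<=6: break
        if len(p)!=6: continue
        # refine: line per side, intersect
        k2=k[:,0].astype(float); L=[]
        for i in range(6):
            a,b=p[i],p[(i+1)%6]; n=np.linalg.norm(b-a); t=(b-a)/n; s=(k2-a)@t; o=abs((k2-a)@[-t[1],t[0]])
            q=k2[(s>.12*n)&(s<.88*n)&(o<4)]; vx,vy,x,y=cv2.fitLine(q.astype(np.float32),cv2.DIST_HUBER,0,.01,.01).ravel(); L.append(np.cross([x,y,1],[x+vx,y+vy,1]))
        P=np.array([(lambda h:h[:2]/h[2])(np.cross(L[i-1],L[i])) for i in range(6)])
        z=zf(P.mean(0)); W=ray(P,z,C)
        if np.cross(np.r_[W[1]-W[0],0],np.r_[W[2]-W[0],0])[2] is None: pass
        best=min((fit(np.roll(V,r,0),MOD) for V in(W,W[::-1]) for r in range(6)),key=lambda f:f[3])
        out.append((P.mean(0).round(),np.round(best,4)))
    return out
def togo(xy,z,yaw_x):
    """send_rows shift/turn numbers from the present pose to tool-down pose with tool x at yaw_x"""
    s=env.observe(); T=R.from_quat(np.roll(s["tool_rot"],-1))
    c,d=np.cos(yaw_x),np.sin(yaw_x); D=R.from_matrix(np.array([[c,d,0],[d,-c,0],[0,0,-1]]))
    return np.round(T.inv().apply(np.r_[xy,z]-s["tool_pos"])/.15,3),np.round((T.inv()*D).as_rotvec()/(np.pi/2),3)
E
python3 - <<'E'
from h import *
C=cam("top"); im=env.snapshot("top")
print(C[2][:3,3])
for p in plates(im,C,lambda c:.034 if 225<c[0]<305 else .022): print(p)
b=ray([[233,151],[301,157],[297,230],[227,227]],.012,C); M=np.array([[100,90],[100,-90],[-100,-90],[-100,90]])/1e3
print(b,fit(b,M)); print("peg",ray([[264,188]],.028,C),"jar",ray([[323,262]],.065,C),"roll",ray([[194,263]],.045,C))
h=cv2.cvtColor(im,cv2.COLOR_RGB2HSV); print(h[188,140],h[210,150],h[182,368],h[205,257])
E
```

```text
[ 0.35700926 -0.03533949  0.98177497]
(array([147., 210.]), array([0.4994, 0.2788, 1.5048, 0.0018]))
(array([383., 199.]), array([ 0.541 , -0.3223,  1.6627,  0.0019]))
(array([264., 191.]), array([ 5.595e-01, -1.890e-02, -6.519e-01,  4.000e-04]))
(array([143.,  63.]), array([0.9035, 0.3243, 1.8147, 0.0487]))
[[ 0.66536935  0.06512027]
 [ 0.65341411 -0.11375017]
 [ 0.46067551 -0.10499968]
 [ 0.46470786  0.0728014 ]] [np.float64(0.5610417082053525), np.float64(-0.02020704195700091), np.float64(-0.043114720789224605), np.float64(0.002652193407653856)]
peg [[ 0.56439625 -0.01888033]] jar [[ 0.3797183  -0.16394787]] roll [[0.3719634  0.14549025]]
[ 17  88 163] [ 16  69 136] [ 16  88 151] [ 16  95 134]
```

send_rows:
  plan:
    - [-0.33,-0.06,0,0,0,0,-1]
    - [-0.66,-0.12,0,0,0,0,-1]
    - [-0.99,-0.18,0,0,0,0,-1]

```text
time_s: 0.45
tool_pos: [0.3527, 0.4133, 0.2017]
tool_rot: [-0.0, 0.212, 0.977, -0.0]
contact_force: [0.4, 1.5, -0.2]
gripper_width: 0.0439
grip_force: 0.0
```

send_rows:
  plan:
    - [-0.33,-0.06,0,0,0,0,-1]
    - [-0.66,-0.12,0,0,0,0,-1]
    - [-0.99,-0.18,0,0,0,0,-1]

```text
time_s: 0.75
tool_pos: [0.4764, 0.3268, 0.2017]
tool_rot: [-0.0, 0.213, 0.977, -0.0]
contact_force: [0.5, 1.4, -0.3]
gripper_width: 0.0
grip_force: 0.0
```

send_rows:
  plan:
    - [-0.33,-0.06,0,0,0,0,-1]
    - [-0.66,-0.12,0,0,0,0,-1]
    - [-0.85,-0.18,0,0,0,0,-1]
    - [-0.85,-0.18,0,0,0,0,-1]
    - [-0.85,-0.18,0,0,0,0,-1]

```text
time_s: 1.25
tool_pos: [0.5797, 0.2499, 0.2011]
tool_rot: [-0.001, 0.214, 0.977, -0.0]
contact_force: [0.0, 0.3, 0.1]
gripper_width: -0.0003
grip_force: 0.0
```

Run:
```python
from h import *
im=env.snapshot("wrist"); C=cam("wrist"); cv2.imwrite("pics/w1.png",im[:,:,::-1])
print(env.observe()["time_s"],env.observe()["tool_pos"],C[2][:3,3]); print(plates(im,C,amin=3000)); print(togo([.62,-.02],.2,3.0986))
```

```text
1.3 [0.57904902 0.25073506 0.2013682 ] [0.50249208 0.28433799 0.37331796]
[(array([419., 234.]), array([ 0.7022,  0.3524, -0.4341,  0.0479])), (array([ 42., 259.]), array([ 0.5643, -0.0263, -0.6627,  0.0086])), (array([269.,  85.]), array([5.0140e-01, 2.7730e-01, 1.5008e+00, 7.0000e-04]))]
(array([-1.001, -1.527,  0.008]), array([-0.   , -0.001, -0.246]))
```

View pics/w1.png

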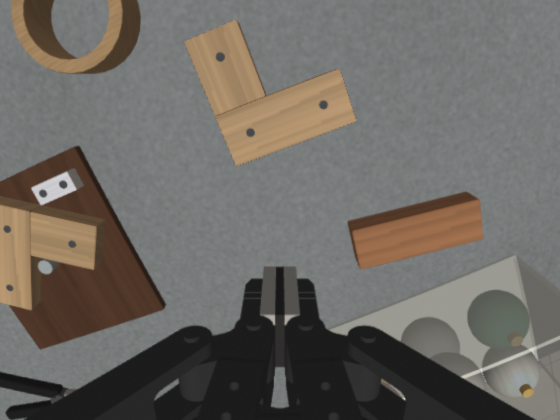

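The wrist view shows the left plywood plate (269,85) whole and undisturbed. Its plain wood matches plate_b, and the offcut is at (415,232). Next I look at the board.

send_rows:
  plan:
    - [-0.2,-0.3,0,0,0,-0.08,-1]
    - [-0.4,-0.6,0,0,0,-0.16,-1]
    - [-0.6,-0.9,0,0,0,-0.246,-1]

```text
time_s: 1.6
tool_pos: [0.6024, 0.1032, 0.2022]
tool_rot: [0.0, 0.017, 1.0, 0.0]
contact_force: [0.6, 0.3, 0.4]
gripper_width: 0.0003
grip_force: 0.0
```

Run:
```python
from h import *
print(togo([.62,-.02],.2,3.0986))
```

```text
(array([-0.145, -0.817,  0.014]), array([0.   , 0.   , 0.006]))
```

send_rows:
  plan:
    - [-0.05,-0.3,0,0,0,0,-1]
    - [-0.1,-0.6,0,0,0,0,-1]
    - [-0.145,-0.82,0,0,0,0,-1]
    - [-0.145,-0.82,0,0,0,0,-1]
    - [-0.145,-0.82,0,0,0,0,-1]

```text
time_s: 2.1
tool_pos: [0.6193, -0.0204, 0.202]
tool_rot: [-0.0, 0.022, 1.0, 0.0]
contact_force: [-0.6, 0.7, 0.5]
gripper_width: -0.0002
grip_force: 0.0
```

```bash
cat >> h.py <<'E'
BM=np.array([[100,90],[100,-90],[-100,-90],[-100,90]])/1e3
def board(img,C,show=None):
    """board x,y,yaw from the corners of its top"""
    h=cv2.cvtColor(img,cv2.COLOR_RGB2HSV); m=cv2.inRange(h,(0,70,20),(14,255,95)); m=cv2.morphologyEx(m,cv2.MORPH_OPEN,np.ones((5,5)))
    k=max(cv2.findContours(m,cv2.RETR_EXTERNAL,cv2.CHAIN_APPROX_NONE)[0],key=cv2.contourArea); k=cv2.convexHull(k)
    for e in np.arange(2,40,1):
        p=cv2.approxPolyDP(k,e,True)[:,0]
        if len(p)<=4: break
    W=ray(p,.012,C); f=min((fit(np.roll(V,r,0),BM) for V in(W,W[::-1]) for r in range(4)),key=lambda f:f[3]+(abs(f[2])>1)); return np.round(f,4),p.tolist()
E
python3 - <<'E'
from h import *
im=env.snapshot("wrist"); C=cam("wrist"); cv2.imwrite("pics/w2.png",im[:,:,::-1])
print(env.observe()["tool_pos"],C[2][:3,3]); print(plates(im,C,lambda c:.034,amin=3000)); print(board(im,C))
E
```

```text
[ 0.61922726 -0.01960066  0.20202793] [ 0.53483867 -0.01776963  0.3738805 ]
[(array([536.,  48.]), array([ 0.5098,  0.2078, -3.0003,  0.0372]))]
(array([ 0.6172, -0.0246, -0.0037,  0.0533]), [[371, 102], [361, 214], [189, 211], [184, 133]])
```

View pics/w2.png

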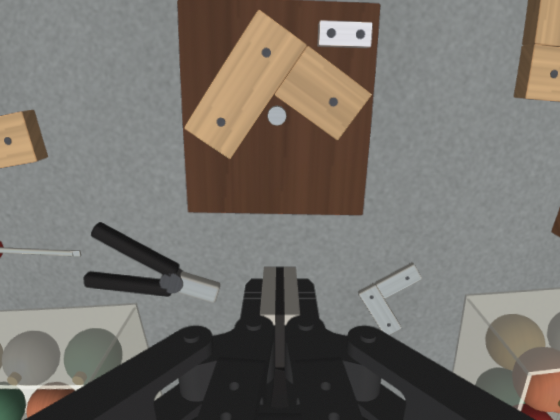

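Board with corners (189,212), (361,214) and (380,4). The peg is at (277,116), the stop block at (345,34). Plate_a has its outer corner at (260,11), x-arm end at (185,129)/(230,158) and y-arm end at (337,139)/(371,95). I'll compute from these points.

Run:
```python
from h import *
C=cam("wrist")
W=ray([[260,11],[185,129],[230,158],[276,94],[337,139],[371,95]],.034,C)
a=fit(W,MOD); print("a",np.round(a,4))
b=fit(ray([[361,214],[189,212.5],[380,4]],.012,C),BM[[0,1,3]]); print("board",np.round(b,4))
print("peg",ray([[277,116]],.028,C),"block",ray([[319,47],[371,47]],.028,C))
bx=fit(np.r_[ray([[361,214],[189,212.5],[380,4]],.012,C),ray([[277,116]],.028,C),ray([[319,47],[371,47]],.028,C)],np.r_[BM[[0,1,3]],[[0,0],[-.061,.035],[-.061,.08]]]); print(np.round(bx,4))
def T(p,l): c,s=np.cos(p[2]),np.sin(p[2]); return np.array([p[0]+c*l[0]-s*l[1],p[1]+s*l[0]+c*l[1]])
for r in (-.095,-.080,-.074): 
    q=T(a,(r,-.047)); print(r,q,togo(q,.1,a[2]+np.pi),togo(q,.018,a[2]+np.pi))
```

```text
a [ 0.5622 -0.0206 -0.6547  0.0017]
board [ 0.5666 -0.0217 -0.0599  0.0023]
peg [[ 0.56723146 -0.02102721]] block [[0.51009441 0.0175363 ]
 [0.51135982 0.06244148]]
[ 0.5672 -0.0214 -0.0616  0.0018]
-0.095 [ 4.58200927e-01 -6.76027888e-05] (array([1.078, 0.084, 0.681]), array([ 0.001, -0.   ,  0.39 ])) (array([1.078, 0.084, 1.227]), array([ 0.001, -0.   ,  0.39 ]))
-0.08 [ 0.47009931 -0.00920153] (array([0.996, 0.027, 0.681]), array([ 0.001, -0.   ,  0.39 ])) (array([0.996, 0.026, 1.227]), array([ 0.001, -0.   ,  0.39 ]))
-0.074 [ 0.47485866 -0.0128551 ] (array([0.963, 0.004, 0.681]), array([ 0.001, -0.   ,  0.39 ])) (array([0.963, 0.003, 1.227]), array([ 0.001, -0.   ,  0.39 ]))
```

send_rows:
  plan:
    - [0.25,0.02,0.1,0,0,0.08,-1]
    - [0.5,0.04,0.25,0,0,0.16,-1]
    - [0.75,0.06,0.4,0,0,0.24,-1]
    - [0.99,0.08,0.55,0,0,0.32,-1]
    - [0.99,0.08,0.65,0,0,0.39,-1]
    - [0.99,0.08,0.65,0,0,0.39,-1]

```text
time_s: 2.75
tool_pos: [0.4692, -0.0004, 0.1031]
tool_rot: [-0.002, 0.321, 0.947, 0.0]
contact_force: [0.4, -0.1, -0.2]
gripper_width: -0.0004
grip_force: 0.0
```

Run:
```python
from h import *
print(env.observe()["tool_pos"]); print(togo([.4582,0],.018,np.pi-.655))
```

```text
[ 4.69185381e-01 -3.94863591e-04  1.03082902e-01]
(array([ 0.058, -0.042,  0.567]), array([-0.001, -0.002,  0.001]))
```

send_rows:
  plan:
    - [0.06,-0.04,0.2,0,0,0,-1]
    - [0.06,-0.04,0.4,0,0,0,-1]
    - [0.06,-0.04,0.567,0,0,0,-1]
    - [0.06,-0.04,0.567,0,0,0,-1]
    - [0.06,-0.04,0.567,0,0,0,-1]

```text
time_s: 3.25
tool_pos: [0.4624, -0.0017, 0.0203]
tool_rot: [0.0, 0.321, 0.947, 0.0]
contact_force: [1.1, -0.5, 0.8]
gripper_width: -0.0002
grip_force: 0.0
```

```bash
cat >> h.py <<'E'
def T(p,l): c,s=np.cos(p[2]),np.sin(p[2]); return np.array([p[0]+c*l[0]-s*l[1],p[1]+s*l[0]+c*l[1]])
E
python3 - <<'E'
from h import *
print(env.observe()["tool_pos"])
for i,y in enumerate(np.linspace(-.655,-.055,9)):
    f=i/8; p=[.5622+.005*f,-.0208,y]; q=T(p,(-.073+.002*min(1,2*f),-.047)); print(*togo(q,.018,np.pi+y))
E
```

```text
[ 0.46238012 -0.00172956  0.02026213]
[-0.118 -0.009  0.015] [0.    0.001 0.001]
[-0.15  -0.042  0.015] [ 0.     0.001 -0.046]
[-0.184 -0.072  0.015] [ 0.     0.001 -0.094]
[-0.22  -0.1    0.015] [ 0.     0.001 -0.142]
[-0.259 -0.125  0.015] [ 0.     0.001 -0.19 ]
[-0.296 -0.148  0.015] [ 0.     0.001 -0.237]
[-0.335 -0.169  0.015] [ 0.     0.001 -0.285]
[-0.375 -0.187  0.015] [ 0.     0.001 -0.333]
[-0.417 -0.202  0.015] [ 0.     0.001 -0.381]
```

send_rows:
  plan:
    - [-0.06,0,0,0,0,0,-1]
    - [-0.12,-0.01,0,0,0,0,-1]
    - [-0.15,-0.04,0,0,0,-0.046,-1]
    - [-0.185,-0.07,0,0,0,-0.094,-1]
    - [-0.22,-0.1,0,0,0,-0.142,-1]
    - [-0.26,-0.125,0,0,0,-0.19,-1]
    - [-0.295,-0.15,0,0,0,-0.237,-1]
    - [-0.335,-0.17,0,0,0,-0.285,-1]
    - [-0.375,-0.187,0,0,0,-0.333,-1]
    - [-0.375,-0.187,0,0,0,-0.333,-1]

```text
time_s: 4.25
tool_pos: [0.4907, -0.0605, 0.0205]
tool_rot: [0.002, 0.067, 0.998, -0.001]
contact_force: [0.3, 0.5, -0.2]
gripper_width: -0.0004
grip_force: 0.0
```

Run:
```python
from h import *
im=env.snapshot("top"); cv2.imwrite("pics/t2.png",cv2.resize(im[140:240,190:330,::-1],None,fx=5,fy=5,interpolation=cv2.INTER_CUBIC)); print(env.observe()["tool_pos"],plates(im,cam("top"),lambda c:.034 if 225<c[0]<305 else .022))
```

```text
[ 0.48999384 -0.05983899  0.02025071] [(array([147., 210.]), array([0.4993, 0.2787, 1.5058, 0.0018])), (array([383., 199.]), array([ 0.541 , -0.3222,  1.6618,  0.002 ]))]
```

View pics/t2.png

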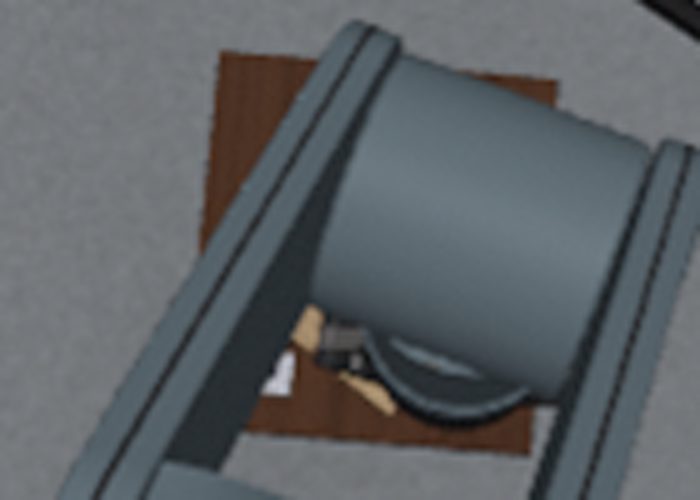

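Run:
```python
from h import *
im=env.snapshot("wrist"); cv2.imwrite("pics/w3.png",im[:,:,::-1])
C=cam("wrist"); print(pix([[.5672,-.0212,.028]],C), plates(im,C,lambda c:.034,amin=3000))
```

```text
[[368.97422614 376.10199786]] []
```

View pics/w3.png

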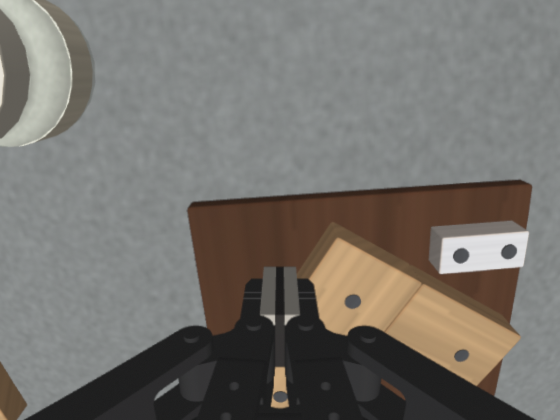

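Run:
```python
from h import *
C=cam("wrist")
W=ray([[338,238],[518,331],[482,385],[301,297]],.034,C); print(W)
a=fit(W[:2],MOD[[0,5]]); print(a)
b=fit(np.r_[ray([[190,209],[531,187]],.012,C),ray([[440,272],[525,264]],.028,C)],np.r_[BM[[2,3]],[[-.061,.035],[-.061,.08]]]); print("board",b)
print(np.linalg.norm(W[0]-W[1]))
```

```text
[[ 0.47782628 -0.03253856]
 [ 0.54534011  0.05882311]
 [ 0.57994472  0.04175104]
 [ 0.50643102 -0.05281674]]
[np.float64(0.5598373875228458), np.float64(-0.022516282898194174), np.float64(-0.6364065762794973), np.float64(0.00319975678308111)]
board [np.float64(0.5663141625095964), np.float64(-0.021156220100978267), np.float64(-0.05831061645421599), np.float64(0.002110609996386729)]
0.11360048643383779
```

Wrist view: the finger slipped past the corner at (338,238) without touching, and the plate still lies at yaw about -0.64. I'll back off and approach again until it touches, farther from the corner.

Run:
```python
from h import *
a=[.561,-.0215,-.645]
print(env.observe()["tool_pos"])
for z in(.06,.02): print(togo(T(a,(-.085,-.036)),z,np.pi+a[2]))
```

```text
[ 0.48947331 -0.05938083  0.02003779]
(array([ 0.173,  0.381, -0.267]), array([0.   , 0.001, 0.324]))
(array([ 0.173,  0.382, -0.   ]), array([0.   , 0.001, 0.324]))
```

send_rows:
  plan:
    - [0,0,-0.28,0,0,0,-1]
    - [0.06,0.12,-0.28,0,0,0.08,-1]
    - [0.12,0.25,-0.28,0,0,0.16,-1]
    - [0.17,0.38,-0.28,0,0,0.24,-1]
    - [0.173,0.38,-0.28,0,0,0.324,-1]
    - [0.173,0.38,-0.28,0,0,0.324,-1]
    - [0.173,0.38,-0.1,0,0,0.324,-1]
    - [0.173,0.38,0.0,0,0,0.324,-1]
    - [0.173,0.38,0.0,0,0,0.324,-1]

```text
time_s: 5.25
tool_pos: [0.469, 0.0012, 0.0179]
tool_rot: [-0.002, 0.315, 0.949, -0.0]
contact_force: [0.3, -0.7, -0.4]
gripper_width: 0.0001
grip_force: 0.0
```

send_rows:
  plan:
    - [-0.03,0,0,0,0,0,-1]
    - [-0.06,0,0,0,0,0,-1]
    - [-0.09,0,0,0,0,0,-1]
    - [-0.09,0,0,0,0,0,-1]

```text
time_s: 5.65
tool_pos: [0.4828, -0.0077, 0.0201]
tool_rot: [0.001, 0.316, 0.949, 0.0]
contact_force: [0.6, -0.4, -0.1]
gripper_width: 0.0
grip_force: 0.0
```

Run:
```python
from h import *
im=env.snapshot("wrist"); cv2.imwrite("pics/w4.png",im[100:360,120:520,::-1])
```

```text
(no output)
```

View pics/w4.png

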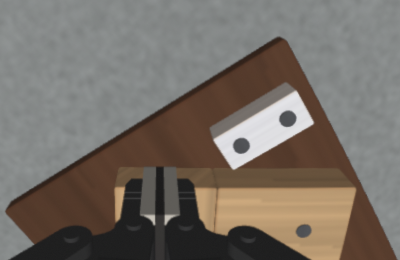

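Run:
```python
from h import *
for i,y in enumerate(np.linspace(-.645,-.055,11)):
    f=i/10; p=[.561+.0055*f,-.0213,y]; q=T(p,(-.068+.002*min(1,2*f),-.036-.006*f)); print(*togo(q,.02,np.pi+y))
```

```text
[-0.023  0.002 -0.001] [0.    0.001 0.002]
[-0.044 -0.026 -0.001] [ 0.     0.001 -0.036]
[-0.066 -0.053 -0.001] [ 0.     0.001 -0.073]
[-0.091 -0.078 -0.001] [ 0.     0.001 -0.111]
[-0.117 -0.102 -0.001] [ 0.     0.001 -0.148]
[-0.145 -0.124 -0.001] [ 0.     0.001 -0.186]
[-0.172 -0.145 -0.001] [ 0.     0.001 -0.223]
[-0.201 -0.165 -0.001] [ 0.     0.001 -0.261]
[-0.231 -0.183 -0.001] [ 0.     0.001 -0.299]
[-0.262 -0.2   -0.001] [ 0.     0.001 -0.336]
[-0.295 -0.214 -0.   ] [ 0.     0.001 -0.374]
```

send_rows:
  plan:
    - [-0.03,0,0,0,0,0,-1]
    - [-0.055,-0.015,0,0,0,-0.03,-1]
    - [-0.08,-0.04,0,0,0,-0.07,-1]
    - [-0.105,-0.065,0,0,0,-0.11,-1]
    - [-0.13,-0.09,0,0,0,-0.148,-1]
    - [-0.13,-0.09,0,0,0,-0.148,-1]

```text
time_s: 6.3
tool_pos: [0.4892, -0.03, 0.0195]
tool_rot: [0.0, 0.203, 0.979, -0.0]
contact_force: [0.2, -0.4, -0.4]
gripper_width: -0.0002
grip_force: 0.0
```

Run:
```python
from h import *
im=env.snapshot("wrist"); cv2.imwrite("pics/w5.png",im[100:400,120:560,::-1])
```

```text
(no output)
```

View pics/w5.png

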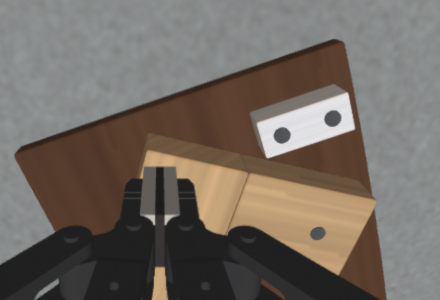

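Run:
```python
from h import *
C=cam("wrist")
W=ray([[267,250],[495,300]],.034,C); print(W,fit(W,MOD[[0,5]]))
t=env.observe()["tool_pos"]
for z in (0,.014,.03): print(z,pix([t+[0,0,z]],C))
```

```text
[[ 0.47781805 -0.03267326]
 [ 0.54953677  0.0602433 ]] [np.float64(0.5611743958387295), np.float64(-0.02287607800692186), np.float64(-0.6573463856537362), np.float64(0.0013121338955915812)]
0 [[282.48529457 253.78736033]]
0.014 [[282.71280858 266.99012292]]
0.03 [[283.01641445 284.65961021]]
```

The plate has not moved. The shut fingertips actually end about 14 mm above the TCP, so they passed over its top. I'll go lower.

Run:
```python
from h import *
a=[.561,-.0218,-.65]
for z in(.05,.004): print(togo(T(a,(-.085,-.042)),z,np.pi+a[2]))
```

```text
(array([ 0.198,  0.102, -0.204]), array([0.   , 0.   , 0.152]))
(array([0.198, 0.102, 0.103]), array([0.   , 0.   , 0.152]))
```

send_rows:
  plan:
    - [0,0,-0.15,0,0,0,-1]
    - [0.1,0.05,-0.15,0,0,0.08,-1]
    - [0.2,0.1,-0.15,0,0,0.152,-1]
    - [0.2,0.1,-0.1,0,0,0.152,-1]
    - [0.2,0.1,0.0,0,0,0.152,-1]
    - [0.2,0.1,0.06,0,0,0.152,-1]
    - [0.2,0.1,0.1,0,0,0.152,-1]
    - [0.2,0.1,0.1,0,0,0.152,-1]

```text
time_s: 7.15
tool_pos: [0.4667, -0.0037, 0.0033]
tool_rot: [-0.001, 0.318, 0.948, -0.0]
contact_force: [-0.2, 0.1, -0.1]
gripper_width: 0.0002
grip_force: 0.0
```

send_rows:
  plan:
    - [-0.03,0,0,0,0,0,-1]
    - [-0.06,0,0,0,0,0,-1]
    - [-0.09,0,0,0,0,0,-1]
    - [-0.11,0,0,0,0,0,-1]

```text
time_s: 7.55
tool_pos: [0.4814, -0.0142, 0.0047]
tool_rot: [0.001, 0.319, 0.948, 0.0]
contact_force: [0.2, 0.3, -0.3]
gripper_width: 0.0
grip_force: 0.0
```

Run:
```python
from h import *
o=env.observe();print(o["tool_pos"],o["contact_force"])
a=[.561,-.0218,-.65]
d=o["tool_pos"][:2]-a[:2];c,s=np.cos(a[2]),np.sin(a[2]);print("local",c*d[0]+s*d[1],-s*d[0]+c*d[1])
for i,y in enumerate(np.linspace(-.645,-.055,11)):
    f=i/10; p=[.561+.0055*f,-.0215,y]; q=T(p,(-.068,-.042-.003*f)); print(*togo(q,.004,np.pi+y))
```

```text
[ 0.48135194 -0.01421413  0.00472699] [ 0.23075602  0.29666106 -0.32990398]
local -0.06799740189440023 -0.04216293472624622
[-0.     0.     0.005] [ 0.     0.001 -0.002]
[-0.021 -0.026  0.005] [ 0.     0.001 -0.04 ]
[-0.043 -0.05   0.005] [ 0.     0.001 -0.077]
[-0.067 -0.074  0.005] [ 0.     0.001 -0.115]
[-0.092 -0.096  0.005] [ 0.     0.001 -0.152]
[-0.119 -0.117  0.005] [ 0.     0.001 -0.19 ]
[-0.148 -0.137  0.005] [ 0.     0.001 -0.227]
[-0.177 -0.155  0.005] [ 0.     0.001 -0.265]
[-0.208 -0.171  0.005] [ 0.     0.001 -0.303]
[-0.24  -0.185  0.005] [ 0.     0.001 -0.34 ]
[-0.274 -0.198  0.005] [ 0.     0.001 -0.378]
```

Push straight in small steps to find contact.

send_rows:
  plan:
    - [-0.02,0,0,0,0,0,-1]
    - [-0.04,0,0,0,0,0,-1]
    - [-0.06,0,0,0,0,0,-1]

```text
time_s: 7.85
tool_pos: [0.4864, -0.0186, 0.0046]
tool_rot: [-0.001, 0.318, 0.948, 0.0]
contact_force: [-4.4, 0.6, 6.7]
gripper_width: 0.0002
grip_force: 3.7
```

Run:
```python
from h import *
im=env.snapshot("wrist"); cv2.imwrite("pics/w6.png",im[100:400,120:560,::-1]); o=env.observe();print(o["tool_pos"],o["contact_force"])
```

```text
[ 0.48713355 -0.01906933  0.00463021] [-1.14283323  0.19221727  2.94084547]
```

View pics/w6.png

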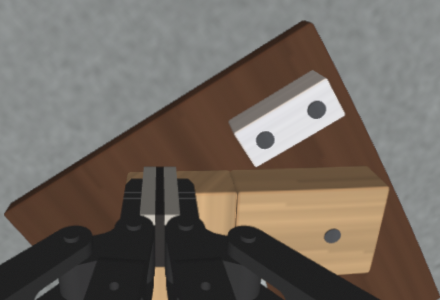

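Contact found: the finger bears on the side face at crop (160,175), and the plate has begun to turn. I'll continue along the arc.

Run:
```python
from h import *
for i,y in enumerate(np.linspace(-.63,-.055,11)):
    f=i/10; p=[.561+.0055*f,-.0215,y]; q=T(p,(-.0615,-.042-.003*f)); print(*togo(q,.005,np.pi+y))
```

```text
[ 0.002 -0.003 -0.002] [-0.    -0.001 -0.011]
[-0.018 -0.026 -0.002] [-0.    -0.001 -0.048]
[-0.04  -0.047 -0.002] [-0.    -0.001 -0.085]
[-0.063 -0.068 -0.003] [-0.    -0.001 -0.121]
[-0.087 -0.087 -0.003] [-0.    -0.001 -0.158]
[-0.113 -0.105 -0.003] [-0.    -0.001 -0.194]
[-0.14  -0.121 -0.003] [-0.    -0.001 -0.231]
[-0.169 -0.136 -0.003] [-0.    -0.001 -0.268]
[-0.198 -0.149 -0.003] [-0.    -0.001 -0.304]
[-0.228 -0.161 -0.003] [-0.    -0.001 -0.341]
[-0.259 -0.171 -0.003] [-0.    -0.001 -0.378]
```

send_rows:
  plan:
    - [-0.01,-0.012,0,0,0,-0.03,-1]
    - [-0.02,-0.026,0,0,0,-0.048,-1]
    - [-0.04,-0.047,0,0,0,-0.085,-1]
    - [-0.063,-0.068,0,0,0,-0.121,-1]
    - [-0.087,-0.087,0,0,0,-0.158,-1]
    - [-0.113,-0.105,0,0,0,-0.194,-1]
    - [-0.14,-0.121,0,0,0,-0.231,-1]
    - [-0.169,-0.136,0,0,0,-0.268,-1]
    - [-0.198,-0.149,0,0,0,-0.304,-1]
    - [-0.198,-0.149,0,0,0,-0.304,-1]

```text
time_s: 8.9
tool_pos: [0.4982, -0.0553, 0.0046]
tool_rot: [0.0, 0.085, 0.996, -0.0]
contact_force: [-0.9, -0.7, 3.4]
gripper_width: -0.0005
grip_force: 1.8
```

Run:
```python
from h import *
im=env.snapshot("wrist"); C=cam("wrist"); o=env.observe();print(o["tool_pos"],o["contact_force"])
# front edge of plate a: first plywood pixel going down each column right of the finger
h=cv2.cvtColor(im,cv2.COLOR_RGB2HSV); print(pix([[.5672-.06+.0,.03,.034]],C))
m=cv2.inRange(h,(9,60,90),(20,175,255)); m=cv2.morphologyEx(m,cv2.MORPH_OPEN,np.ones((3,3)))
for k in cv2.findContours(m,cv2.RETR_EXTERNAL,cv2.CHAIN_APPROX_NONE)[0]:
    if cv2.contourArea(k)>1500:
        p=cv2.approxPolyDP(k,3,True)[:,0]; print(np.c_[p,ray(p,.034,C).round(3)].tolist())
```

```text
[ 0.49816903 -0.0553379   0.00464883] [-1.31855953 -0.29569508  3.30804273]
[[479.09428291 271.0389978 ]]
[[270.0, 198.0, 0.459, -0.054], [278.0, 264.0, 0.488, -0.056], [295.0, 265.0, 0.49, -0.049], [297.0, 277.0, 0.495, -0.049], [307.0, 277.0, 0.496, -0.045], [314.0, 283.0, 0.5, -0.042], [318.0, 314.0, 0.516, -0.043], [325.0, 328.0, 0.524, -0.04], [347.0, 334.0, 0.529, -0.031], [357.0, 325.0, 0.525, -0.026], [373.0, 326.0, 0.527, -0.019], [449.0, 370.0, 0.561, 0.017], [464.0, 369.0, 0.562, 0.024], [463.0, 377.0, 0.567, 0.024], [507.0, 400.0, 0.59, 0.049], [531.0, 262.0, 0.507, 0.054], [445.0, 272.0, 0.505, 0.015], [431.0, 256.0, 0.496, 0.009], [432.0, 220.0, 0.479, 0.01], [473.0, 214.0, 0.48, 0.027], [475.0, 177.0, 0.464, 0.028], [399.0, 185.0, 0.462, -0.003], [399.0, 192.0, 0.465, -0.003], [391.0, 196.0, 0.466, -0.006], [391.0, 264.0, 0.496, -0.009], [371.0, 263.0, 0.494, -0.017], [371.0, 187.0, 0.461, -0.014], [285.0, 196.0, 0.459, -0.048], [287.0, 224.0, 0.471, -0.049], [283.0, 228.0, 0.472, -0.051], [278.0, 225.0, 0.471, -0.053], [276.0, 197.0, 0.459, -0.051]]
```

send_rows:
  plan:
    - [-0.03,-0.008,0,0,0,-0.037,-1]
    - [-0.05,-0.015,0,0,0,-0.06,-1]
    - [-0.06,-0.02,0,0,0,-0.073,-1]
    - [-0.06,-0.02,0,0,0,-0.073,-1]

```text
time_s: 9.35
tool_pos: [0.5038, -0.0585, 0.0046]
tool_rot: [-0.002, 0.028, 1.0, 0.001]
contact_force: [-7.9, 1.5, 12.3]
gripper_width: 0.0
grip_force: 5.8
```

send_rows:
  plan:
    - [-0.01,0,0,0,0,0,-1]
    - [-0.02,0,0,0,0,0,-1]
    - [-0.02,0,0,0,0,0,-1]

```text
time_s: 9.65
tool_pos: [0.5075, -0.0589, 0.0046]
tool_rot: [-0.001, 0.029, 1.0, 0.0]
contact_force: [-6.3, 0.8, 9.2]
gripper_width: -0.0002
grip_force: 4.8
```

send_rows:
  plan:
    - [0.1,0,0,0,0,0,-1]
    - [0.2,0,0,0,0,0,-1]
    - [0.2,0,-0.33,0,0,0,-1]
    - [0.0,0.05,-0.66,0,0,0,-1]
    - [-0.2,0.1,-0.99,0,0,0,1]
    - [-0.43,0.24,-0.99,0,0,0,1]
    - [-0.43,0.24,-0.99,0,0,0,1]
    - [-0.43,0.24,-0.99,0,0,0,1]
    - [-0.43,0.24,-0.99,0,0,0,1]

```text
time_s: 10.55
tool_pos: [0.5739, -0.0269, 0.1515]
tool_rot: [-0.002, 0.028, 1.0, 0.0]
contact_force: [-0.9, -0.3, -0.8]
gripper_width: 0.0722
grip_force: 0.0
```

```bash
cat > meas.py <<'E'
from h import *
def q(im,C,z=.034,lo=(8,60,105),hi=(22,190,255)):
    m=cv2.inRange(cv2.cvtColor(im,cv2.COLOR_RGB2HSV),lo,hi)
    for k in cv2.findContours(cv2.morphologyEx(m,cv2.MORPH_OPEN,np.ones((5,5))),cv2.RETR_EXTERNAL,cv2.CHAIN_APPROX_NONE)[0]:
        if cv2.contourArea(k)>3000:
            p=cv2.approxPolyDP(k,5,True)[:,0]; print(np.c_[p,ray(p,z,C).round(4)].tolist())
E
python3 - <<'E'
from meas import *
im=env.snapshot("wrist"); C=cam("wrist"); o=env.observe();print(o["time_s"],o["tool_pos"],o["contact_force"]); cv2.imwrite("pics/w7.png",im[:,:,::-1])
q(im,C); print(plates(im,C,lambda c:.034,lo=(8,60,105),hi=(22,190,255),amin=3000))
h=cv2.cvtColor(im,cv2.COLOR_RGB2HSV)
m=cv2.inRange(h,(0,0,170),(179,60,255)); 
for k in cv2.findContours(m,cv2.RETR_EXTERNAL,cv2.CHAIN_APPROX_NONE)[0]:
    if 300<cv2.contourArea(k)<4000: b=cv2.boxPoints(cv2.minAreaRect(k)); print("white",b.round(1).tolist(),ray(b,.028,C).round(4).tolist())
m=cv2.morphologyEx(cv2.inRange(h,(0,70,20),(14,255,95)),cv2.MORPH_OPEN,np.ones((5,5)))
k=cv2.convexHull(np.vstack([k for k in cv2.findContours(m,cv2.RETR_EXTERNAL,cv2.CHAIN_APPROX_NONE)[0] if cv2.contourArea(k)>300])); p=cv2.approxPolyDP(k,5,True)[:,0]; print("board",np.c_[p,ray(p,.012,C).round(4)].tolist())
E
```

```text
10.6 [ 0.57376728 -0.02713344  0.15149881] [ 1.18316549 -0.39973498 -0.34132797]
[[216.0, 249.0, 0.6225, -0.0851], [274.0, 250.0, 0.6261, -0.0363], [277.0, 169.0, 0.5568, -0.0297], [364.0, 172.0, 0.563, 0.0386], [370.0, 108.0, 0.5139, 0.0427], [212.0, 103.0, 0.5036, -0.075]]
[(array([285., 175.]), array([ 0.5679, -0.0212, -0.086 ,  0.0006]))]
white [[-14.199999809265137, 390.3999938964844], [9.199999809265137, 361.70001220703125], [23.5, 373.3999938964844], [0.10000000149011612, 402.1000061035156]] [[0.7883, -0.3709], [0.7455, -0.3232], [0.7608, -0.3115], [0.8049, -0.3586]]
white [[518.0, 347.0], [559.0, 347.0], [559.0, 378.0], [518.0, 378.0]] [[0.7533, 0.2025], [0.7597, 0.2506], [0.8036, 0.2623], [0.7955, 0.2115]]
white [[184.1999969482422, 356.79998779296875], [187.1999969482422, 345.29998779296875], [222.0, 354.29998779296875], [219.0, 365.79998779296875]] [[0.7394, -0.1315], [0.7256, -0.1264], [0.7377, -0.094], [0.7519, -0.0986]]
white [[333.79998779296875, 100.9000015258789], [334.3999938964844, 74.4000015258789], [393.20001220703125, 75.5999984741211], [392.70001220703125, 102.0999984741211]] [[0.5077, 0.0164], [0.4883, 0.0172], [0.4911, 0.0616], [0.5107, 0.0616]]
board [[174.0, 51.0, 0.4629, -0.1046], [400.0, 52.0, 0.4734, 0.0714], [379.0, 275.0, 0.6682, 0.0592], [191.0, 276.0, 0.659, -0.1164]]
```

Run:
```python
from h import *
b=[.5665,-.0222,-.06]
for z in(.07,.004): print(togo(T(b,(-.078,-.05)),z,np.pi-.06))
```

```text
(array([ 0.57 , -0.302,  0.545]), array([ 0.   , -0.002,  0.002]))
(array([ 0.568, -0.302,  0.985]), array([ 0.   , -0.002,  0.002]))
```

send_rows:
  plan:
    - [0.3,-0.15,0.2,0,0,0,-1]
    - [0.57,-0.3,0.4,0,0,0,-1]
    - [0.57,-0.3,0.6,0,0,0,-1]
    - [0.57,-0.3,0.6,0,0,0,-1]
    - [0.57,-0.3,0.6,0,0,0,-1]
    - [0.57,-0.3,0.6,0,0,0,-1]
    - [0.57,-0.3,0.75,0,0,0,-1]
    - [0.57,-0.3,0.9,0,0,0,-1]
    - [0.57,-0.3,0.98,0,0,0,-1]
    - [0.57,-0.3,0.98,0,0,0,-1]

```text
time_s: 11.6
tool_pos: [0.4878, -0.067, 0.0054]
tool_rot: [-0.001, 0.028, 1.0, 0.0]
contact_force: [0.1, -0.0, -0.1]
gripper_width: -0.0002
grip_force: 0.0
```

send_rows:
  plan:
    - [-0.04,0,0,0,0,0,-1]
    - [-0.08,0,0,0,0,0,-1]
    - [-0.11,0,0,0,0,0,-1]
    - [-0.125,0,0,0,0,0,-1]
    - [-0.14,0,0,0,0,0,-1]

```text
time_s: 12.1
tool_pos: [0.5091, -0.0686, 0.0062]
tool_rot: [0.0, 0.028, 1.0, -0.0]
contact_force: [0.2, 0.4, -0.1]
gripper_width: 0.0001
grip_force: 0.0
```

No force while the TCP is past the plate's face. So the tips are still riding over the top, about 29 mm short of the TCP, and the earlier turning was friction drag. I'll back off and feel lower.

send_rows:
  plan:
    - [0,0,-0.1,0,0,0,-1]
    - [0.12,0,-0.1,0,0,0,-1]
    - [0.19,0,-0.1,0,0,0,-1]
    - [0.19,0,0.0,0,0,0,-1]
    - [0.19,0,0.04,0,0,0,-1]
    - [0.19,0,0.06,0,0,0,-1]
    - [0.19,0,0.06,0,0,0,-1]

```text
time_s: 12.8
tool_pos: [0.4799, -0.0668, -0.0036]
tool_rot: [-0.0, 0.028, 1.0, 0.0]
contact_force: [-1.1, 0.3, 0.3]
gripper_width: -0.0001
grip_force: 0.0
```

send_rows:
  plan:
    - [0,0,0.02,0,0,0,-1]
    - [0,0,0.04,0,0,0,-1]
    - [0,0,0.04,0,0,0,-1]

```text
time_s: 13.1
tool_pos: [0.48, -0.0668, -0.0094]
tool_rot: [-0.0, 0.028, 1.0, 0.0]
contact_force: [-0.7, 0.9, -0.7]
gripper_width: -0.0001
grip_force: 0.0
```

send_rows:
  plan:
    - [-0.04,0,0,0,0,0,-1]
    - [-0.06,0,0,0,0,0,-1]
    - [-0.075,0,0,0,0,0,-1]
    - [-0.085,0,0,0,0,0,-1]

```text
time_s: 13.5
tool_pos: [0.4933, -0.0677, -0.0091]
tool_rot: [0.0, 0.028, 1.0, -0.0]
contact_force: [-1.9, -1.3, 1.3]
gripper_width: -0.0003
grip_force: 1.1
```

send_rows:
  plan:
    - [-0.01,0,0,0,0,0,-1]
    - [-0.02,0,0,0,0,0,-1]
    - [-0.02,0,0,0,0,0,-1]

```text
time_s: 13.8
tool_pos: [0.4938, -0.0678, -0.0095]
tool_rot: [-0.002, 0.028, 1.0, 0.0]
contact_force: [-6.0, -1.9, 4.5]
gripper_width: 0.0001
grip_force: 3.1
```

send_rows:
  plan:
    - [-0.01,0,0,0,0,0,-1]
    - [-0.02,0,0,0,0,0,-1]
    - [-0.02,0,0,0,0,0,-1]

```text
time_s: 14.1
tool_pos: [0.4942, -0.0679, -0.0098]
tool_rot: [-0.004, 0.027, 1.0, 0.0]
contact_force: [-11.7, -4.3, 8.2]
gripper_width: -0.0001
grip_force: 6.3
```

send_rows:
  plan:
    - [-0.01,0,0,0,0,0,-1]
    - [-0.02,0,0,0,0,0,-1]
    - [-0.02,0,0,0,0,0,-1]

```text
time_s: 14.4
tool_pos: [0.4947, -0.068, -0.0102]
tool_rot: [-0.007, 0.027, 1.0, 0.0]
contact_force: [-19.1, -7.6, 12.0]
gripper_width: -0.0003
grip_force: 9.4
```

send_rows:
  plan:
    - [0.06,0,0,0,0,0,-1]
    - [0.15,0,0,0,0,0,-1]
    - [0.15,0,-0.33,0,0,0,-1]
    - [-0.1,0.1,-0.66,0,0,0,-1]
    - [-0.3,0.2,-0.99,0,0,0,1]
    - [-0.53,0.29,-0.99,0,0,0,1]
    - [-0.53,0.29,-0.99,0,0,0,1]
    - [-0.53,0.29,-0.99,0,0,0,1]
    - [-0.53,0.29,-0.99,0,0,0,1]

```text
time_s: 15.3
tool_pos: [0.5819, -0.0289, 0.1379]
tool_rot: [-0.002, 0.028, 1.0, 0.0]
contact_force: [-0.2, 0.3, 0.5]
gripper_width: 0.0724
grip_force: 0.0
```

```bash
cat >> meas.py <<'E'
def look():
    im=env.snapshot("wrist"); C=cam("wrist"); o=env.observe();print(o["time_s"],o["tool_pos"],o["contact_force"])
    print(plates(im,C,lambda c:.034,lo=(8,60,105),hi=(22,190,255),amin=3000))
    h=cv2.cvtColor(im,cv2.COLOR_RGB2HSV)
    for k in cv2.findContours(cv2.inRange(h,(0,0,170),(179,60,255)),cv2.RETR_EXTERNAL,cv2.CHAIN_APPROX_NONE)[0]:
        b=cv2.boxPoints(cv2.minAreaRect(k)); w=ray(b,.028,C)
        if 300<cv2.contourArea(k) and np.linalg.norm(w.mean(0)-[.5,.04])<.04: print("block",w.round(4).tolist())
    m=cv2.morphologyEx(cv2.inRange(h,(0,70,20),(14,255,95)),cv2.MORPH_OPEN,np.ones((5,5)))
    k=cv2.convexHull(np.vstack([k for k in cv2.findContours(m,cv2.RETR_EXTERNAL,cv2.CHAIN_APPROX_NONE)[0] if cv2.contourArea(k)>300])); p=cv2.approxPolyDP(k,5,True)[:,0]; w=ray(p,.012,C)
    print("board",min((np.round(fit(np.roll(V,r,0),BM),4).tolist() for V in(w,w[::-1]) for r in range(4)),key=lambda f:f[3]+(abs(f[2])>1)) if len(w)==4 else w.tolist())
    return im,C
E
python3 - <<'E'
from meas import *
im,C=look(); cv2.imwrite("pics/w8.png",im[:,:,::-1])
E
```

```text
15.35 [ 0.58164656 -0.02908593  0.13780087] [ 0.52309624  0.26782971 -0.22606058]
[(array([288., 169.]), array([ 5.675e-01, -2.100e-02, -5.390e-02,  2.000e-04]))]
block [[0.5075, 0.0164], [0.4878, 0.0173], [0.4908, 0.062], [0.5107, 0.0619]]
board [0.5656, -0.0223, -0.0648, 0.0029]
```

Plate_a is now seated: yaw -0.054, matching the board (about -0.06) with its edge at the block. Next is plate_b on the left.

send_rows:
  plan:
    - [0,0.2,0,0,0,0.09,0.5]
    - [0,0.4,0,0,0,0.18,0.5]
    - [0,0.6,0,0,0,0.27,0.5]
    - [0,0.8,0,0,0,0.36,0.5]
    - [0,0.99,0,0,0,0.45,0.5]

```text
time_s: 15.85
tool_pos: [0.5903, 0.1196, 0.1382]
tool_rot: [-0.001, 0.375, 0.927, -0.001]
contact_force: [0.1, 0.1, -0.1]
gripper_width: 0.0641
grip_force: 0.0
```

Run:
```python
from h import *
b=[.5014,.2773,1.5008]; print(env.observe()["tool_pos"],env.observe()["gripper_width"],togo(T(b,(.004,-.035)),.12,b[2]))
```

```text
[0.59030563 0.11955875 0.13824953] 0.06406922669280474 (array([0.996, 0.514, 0.123]), array([-0.002, -0.001,  0.555]))
```

send_rows:
  plan:
    - [0.25,0.13,0,0,0,0.09,0.5]
    - [0.5,0.26,0,0,0,0.18,0.5]
    - [0.75,0.39,0,0,0,0.27,0.5]
    - [0.99,0.51,0,0,0,0.36,0.5]
    - [0.99,0.51,0.0,0,0,0.45,0.5]
    - [0.99,0.51,0.0,0,0,0.555,0.5]
    - [0.99,0.51,0.0,0,0,0.555,0.5]
    - [0.99,0.51,0.0,0,0,0.555,0.5]

```text
time_s: 16.65
tool_pos: [0.5367, 0.2762, 0.1387]
tool_rot: [-0.0, 0.728, 0.685, -0.001]
contact_force: [-0.2, -0.1, 0.4]
gripper_width: 0.064
grip_force: 0.0
```

Run:
```python
from meas import *
im=env.snapshot("wrist"); C=cam("wrist"); cv2.imwrite("pics/w9.png",im[:,:,::-1])
q(im,C,.022); print(plates(im,C,lo=(8,60,105),hi=(22,190,255),amin=3000))
b=[.5014,.2773,1.5008]; print(env.observe()["tool_pos"],env.observe()["gripper_width"],togo(T(b,(.004,-.035)),.02,b[2]))
print(pix([[*T(b,m),.022] for m in MOD],C).round())
```

```text
[[314.0, 115.0, 0.5662, 0.3308], [249.0, 113.0, 0.5178, 0.3353], [250.0, 202.0, 0.5126, 0.2655], [164.0, 201.0, 0.443, 0.2707], [169.0, 255.0, 0.4393, 0.2224], [249.0, 256.0, 0.5075, 0.2176], [250.0, 249.0, 0.5089, 0.2241], [253.0, 257.0, 0.5108, 0.2165], [307.0, 257.0, 0.5564, 0.2137]]
[[534.0, 0.0, 0.7316, 0.4081], [477.0, 0.0, 0.6867, 0.4074], [442.0, 165.0, 0.6664, 0.2869], [493.0, 171.0, 0.7097, 0.2798]]
[(array([242., 190.]), array([5.0280e-01, 2.7690e-01, 1.4983e+00, 8.0000e-04]))]
[0.53705289 0.27619764 0.13886793] 0.06395184821054539 (array([ 0.018, -0.003,  0.792]), array([-0.001,  0.   ,  0.005]))
[[308. 257.]
 [313. 112.]
 [246. 112.]
 [248. 201.]
 [161. 200.]
 [167. 256.]]
```

View pics/w9.png

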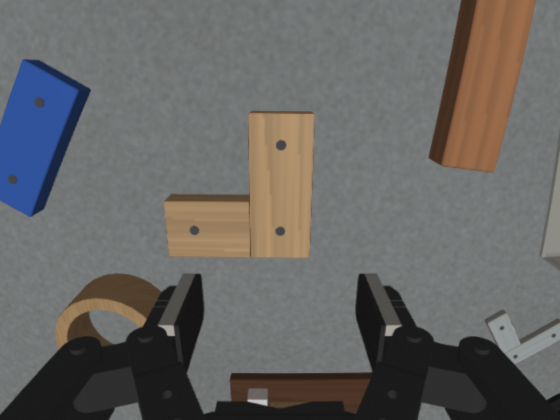

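Plate_b lies between the open fingers: corners (249,113), (313,112), (308,257), (166,256), notch on the left. The fingertips are at (190,275) and (370,275). Seen from the gap between them, the tips end about 35 mm short of the TCP. Descend by touch.

send_rows:
  plan:
    - [0.02,0,0.25,0,0,0,0.5]
    - [0.02,0,0.5,0,0,0,0.5]
    - [0.02,0,0.75,0,0,0,0.5]
    - [0.02,0,0.92,0,0,0,0.5]
    - [0.02,0,0.95,0,0,0,0.5]
    - [0.02,0,0.95,0,0,0,0.5]

```text
time_s: 17.3
tool_pos: [0.5373, 0.2794, -0.0037]
tool_rot: [-0.0, 0.729, 0.684, -0.001]
contact_force: [0.3, -0.2, 0.7]
gripper_width: 0.0642
grip_force: 0.0
```

send_rows:
  plan:
    - [0,0,0.03,0,0,0,0.5]
    - [0,0,0.06,0,0,0,0.5]
    - [0,0,0.09,0,0,0,0.5]
    - [0,0,0.09,0,0,0,0.5]

```text
time_s: 17.7
tool_pos: [0.5376, 0.28, -0.0167]
tool_rot: [-0.0, 0.729, 0.684, -0.0]
contact_force: [-0.5, 0.1, 0.1]
gripper_width: 0.0639
grip_force: 0.0
```

send_rows:
  plan:
    - [0,0,0.02,0,0,0,0.5]
    - [0,0,0.04,0,0,0,0.5]
    - [0,0,0.04,0,0,0,0.5]

```text
time_s: 18.0
tool_pos: [0.5374, 0.28, -0.0231]
tool_rot: [-0.0, 0.729, 0.684, -0.0]
contact_force: [-0.3, 0.3, 0.6]
gripper_width: 0.0642
grip_force: 0.0
```

send_rows:
  plan:
    - [0,0,0.02,0,0,0,0.5]
    - [0,0,0.04,0,0,0,0.5]
    - [0,0,0.04,0,0,0,0.5]

```text
time_s: 18.3
tool_pos: [0.5373, 0.2799, -0.0292]
tool_rot: [-0.0, 0.729, 0.684, -0.0]
contact_force: [0.5, 0.2, 0.4]
gripper_width: 0.0642
grip_force: 0.0
```

send_rows:
  plan:
    - [0,0,0.02,0,0,0,0.5]
    - [0,0,0.04,0,0,0,0.5]
    - [0,0,0.04,0,0,0,0.5]

```text
time_s: 18.6
tool_pos: [0.5373, 0.2799, -0.0352]
tool_rot: [-0.0, 0.729, 0.684, -0.0]
contact_force: [0.2, 0.1, -0.5]
gripper_width: 0.064
grip_force: 0.0
```

send_rows:
  plan:
    - [0,0,0.013,0,0,0,0.5]
    - [0,0,0.027,0,0,0,0.5]
    - [0,0,0.027,0,0,0,0.5]

```text
time_s: 18.9
tool_pos: [0.5377, 0.28, -0.0355]
tool_rot: [0.0, 0.729, 0.684, 0.0]
contact_force: [-7.3, -4.8, 24.5]
gripper_width: 0.0641
grip_force: 11.8
```

send_rows:
  newtons: 40
  plan:
    - [0,0,-0.055,0,0,0,0.5]
    - [0,0,-0.055,0,0,0,0.5]
    - [0,0,-0.055,0,0,0,-0.2]
    - [0,0,-0.055,0,0,0,-0.2]
    - [0,0,-0.055,0,0,0,-0.2]
    - [0,0,-0.055,0,0,0,-0.2]

```text
time_s: 19.5
tool_pos: [0.538, 0.2801, -0.0304]
tool_rot: [0.0, 0.729, 0.684, 0.0]
contact_force: [-1.3, -0.0, 5.6]
gripper_width: 0.0491
grip_force: 42.9
```

send_rows:
  newtons: 40
  plan:
    - [0,0,-0.1,0,0,0,-0.2]
    - [0,0,-0.3,0,0,0,-0.2]
    - [0,0,-0.6,0,0,0,-0.2]
    - [0,0,-0.8,0,0,0,-0.2]
    - [0,0,-0.8,0,0,0,-0.2]

```text
time_s: 20.0
tool_pos: [0.541, 0.2812, 0.0951]
tool_rot: [0.002, 0.729, 0.684, 0.004]
contact_force: [1.1, -0.0, -2.1]
gripper_width: 0.0492
grip_force: 42.1
```

Run:
```python
from meas import *
im=env.snapshot("wrist"); C=cam("wrist"); z=env.observe()["tool_pos"][2]+.031+.022; q(im,C,z); print(plates(im,C,lambda c:z,lo=(8,60,105),hi=(22,190,255),amin=3000)); print(env.observe()["tool_pos"])
s=env.observe(); r=R.from_quat(np.roll(s["tool_rot"],-1)).as_matrix()[:,0]; print("yawx",np.arctan2(r[1],r[0]),s["contact_force"],s["gripper_width"])
print(togo([.50,.1],.1,1.6),togo([.5675,-.021],.1,np.pi-.054))
```

```text
[[207.0, 171.0, 0.5192, 0.3361], [217.0, 348.0, 0.5138, 0.2663], [207.0, 378.0, 0.5078, 0.2514], [213.0, 400.0, 0.5086, 0.2393], [271.0, 405.0, 0.5325, 0.2351], [275.0, 388.0, 0.5349, 0.2445], [288.0, 392.0, 0.54, 0.242], [286.0, 405.0, 0.5388, 0.2347], [337.0, 400.0, 0.5602, 0.2358], [355.0, 173.0, 0.5668, 0.3323]]
[[559.0, 0.0, 0.6315, 0.3836], [501.0, 0.0, 0.6118, 0.3831], [460.0, 187.0, 0.6024, 0.3254], [517.0, 193.0, 0.6233, 0.3221], [557.0, 44.0, 0.6318, 0.3704]]
[(array([526.,  78.]), array([ 0.6262,  0.3566, -1.399 ,  0.0466]))]
[0.53928715 0.28055614 0.0922699 ]
yawx 1.5071105989588414 [-0.68841618  0.13867662 -2.70033046] 0.04911540889028763
(array([-1.218, -0.185, -0.055]), array([ 0.003, -0.001, -0.059])) (array([-1.994,  0.316, -0.053]), array([ 0.003,  0.002, -1.006]))
```

Grasped: opening 49 mm, load held. Carry it to above plate_a.

send_rows:
  plan:
    - [-0.2,0,0,0,0,-0.09,-0.2]
    - [-0.4,0,0,0,0,-0.18,-0.2]
    - [-0.6,0.03,0,0,0,-0.27,-0.2]
    - [-0.8,0.06,0,0,0,-0.36,-0.2]
    - [-0.95,0.1,0,0,0,-0.45,-0.2]
    - [-0.95,0.1,0,0,0,-0.54,-0.2]
    - [-0.95,0.1,0,0,0,-0.63,-0.2]

```text
time_s: 20.75
tool_pos: [0.5421, 0.1357, 0.0875]
tool_rot: [-0.002, 0.315, 0.949, -0.001]
contact_force: [-1.1, -0.1, -2.0]
gripper_width: 0.049
grip_force: 42.1
```

Run:
```python
from h import *
print(env.observe()["tool_pos"]); print(togo(T((.5675,-.021,3.0876),(.0053,-.035)),.06,3.0876))
```

```text
[0.54207576 0.13568838 0.08749546]
(array([-0.603, -0.561,  0.183]), array([-0.001, -0.003, -0.374]))
```

send_rows:
  plan:
    - [-0.15,-0.14,0.03,0,0,-0.09,-0.2]
    - [-0.3,-0.28,0.06,0,0,-0.18,-0.2]
    - [-0.45,-0.42,0.1,0,0,-0.27,-0.2]
    - [-0.6,-0.56,0.15,0,0,-0.374,-0.2]
    - [-0.6,-0.56,0.18,0,0,-0.374,-0.2]
    - [-0.6,-0.56,0.18,0,0,-0.374,-0.2]
    - [-0.6,-0.56,0.18,0,0,-0.374,-0.2]

```text
time_s: 21.45
tool_pos: [0.5638, 0.0165, 0.0615]
tool_rot: [-0.001, 0.029, 1.0, 0.0]
contact_force: [0.8, -0.1, -0.8]
gripper_width: 0.0491
grip_force: 42.2
```

Run:
```python
from h import *
s=env.observe(); print(s["tool_pos"],s["tool_rot"]); t=T((.5675,-.021,3.0876),(.0053,-.035)); print(t)
for z in (.015,.0045): print(togo(t,z,3.0876))
```

```text
[0.56380288 0.01649624 0.06149235] [-1.37395873e-03  2.94974420e-02  9.99563840e-01  3.78892310e-04]
[0.56409655 0.01423502]
(array([-0.004, -0.015,  0.31 ]), array([ 0.   , -0.002, -0.003]))
(array([-0.004, -0.015,  0.38 ]), array([ 0.   , -0.002, -0.003]))
```

send_rows:
  plan:
    - [0,-0.015,0.1,0,0,0,-0.2]
    - [0,-0.015,0.2,0,0,0,-0.2]
    - [0,-0.015,0.3,0,0,0,-0.2]
    - [0,-0.015,0.3,0,0,0,-0.2]
    - [0,-0.015,0.3,0,0,0,-0.2]

```text
time_s: 21.95
tool_pos: [0.5646, 0.0144, 0.0177]
tool_rot: [-0.0, 0.028, 1.0, 0.0]
contact_force: [-0.4, -0.7, -2.0]
gripper_width: 0.0496
grip_force: 42.2
```

Run:
```python
from meas import *
im=env.snapshot("wrist"); C=cam("wrist"); s=env.observe(); z=s["tool_pos"][2]+.0304+.022; print(s["tool_pos"],z,s["contact_force"])
q(im,C,z); q(im,C,.034)
# vertical-gradient profile along columns over a's and b's near edges
p=pix([[.5075,.0,z],[.5075,.03,z],[.5085,-.06,.034],[.5055,-.045,.034]],C); print(p.round(1))
h=cv2.cvtColor(im,cv2.COLOR_RGB2HSV)
for u in (int(p[1][0]),200,230): print(u,[(v,*h[v,u].tolist()) for v in range(110,260,6) if 0<=u<560])
```

```text
[0.56521748 0.0140914  0.01825323] 0.07065323140560972 [ 0.74823564 -0.1759571  -1.9359478 ]
[[64.0, 158.0, 0.5006, -0.0551], [94.0, 312.0, 0.5601, -0.0583], [170.0, 314.0, 0.5619, -0.0286], [187.0, 283.0, 0.5489, -0.0201], [186.0, 261.0, 0.54, -0.0192], [209.0, 260.0, 0.54, -0.0109], [216.0, 346.0, 0.5774, -0.013], [207.0, 379.0, 0.594, -0.0188], [213.0, 400.0, 0.6057, -0.0178], [273.0, 406.0, 0.6103, 0.0072], [269.0, 394.0, 0.6033, 0.0059], [275.0, 388.0, 0.6001, 0.0086], [287.0, 391.0, 0.6021, 0.0135], [285.0, 406.0, 0.6105, 0.0122], [338.0, 399.0, 0.6081, 0.0346], [356.0, 174.0, 0.5119, 0.0405], [296.0, 166.0, 0.5081, 0.0211], [208.0, 169.0, 0.5074, -0.0073], [216.0, 159.0, 0.5043, -0.0044], [331.0, 160.0, 0.5068, 0.0324], [341.0, 154.0, 0.505, 0.0356]]
[[64.0, 158.0, 0.5067, -0.0773], [94.0, 312.0, 0.5845, -0.0815], [170.0, 314.0, 0.5868, -0.0427], [187.0, 283.0, 0.5698, -0.0316], [186.0, 261.0, 0.5582, -0.0304], [209.0, 260.0, 0.5583, -0.0196], [216.0, 346.0, 0.6071, -0.0223], [207.0, 379.0, 0.6288, -0.0298], [213.0, 400.0, 0.6441, -0.0286], [273.0, 406.0, 0.65, 0.004], [269.0,
[... 1221 characters left out ...]
 16, 98, 177), (206, 17, 96, 172), (212, 17, 97, 165), (218, 16, 96, 164), (224, 16, 97, 165), (230, 17, 96, 178), (236, 16, 97, 173), (242, 16, 97, 171), (248, 16, 99, 182), (254, 17, 98, 180)]
230 [(110, 11, 122, 75), (116, 11, 122, 75), (122, 10, 122, 75), (128, 11, 122, 75), (134, 10, 122, 75), (140, 10, 119, 75), (146, 14, 112, 89), (152, 15, 107, 98), (158, 17, 99, 149), (164, 15, 106, 94), (170, 15, 109, 119), (176, 16, 98, 190), (182, 16, 97, 190), (188, 16, 96, 188), (194, 16, 96, 188), (200, 16, 96, 188), (206, 16, 97, 187), (212, 16, 97, 187), (218, 16, 97, 186), (224, 16, 97, 186), (230, 16, 97, 186), (236, 16, 96, 185), (242, 16, 98, 185), (248, 16, 97, 184), (254, 17, 96, 183)]
```

Numbers from this view: both near edges agree within 1 mm in x and y. Lower to contact.

send_rows:
  plan:
    - [0,0,0.025,0,0,0,-0.2]
    - [0,0,0.05,0,0,0,-0.2]
    - [0,0,0.065,0,0,0,-0.2]
    - [0,0,0.065,0,0,0,-0.2]

```text
time_s: 22.4
tool_pos: [0.5645, 0.0134, 0.0075]
tool_rot: [-0.0, 0.029, 1.0, 0.0]
contact_force: [0.4, 0.2, -2.8]
gripper_width: 0.0492
grip_force: 42.2
```

send_rows:
  plan:
    - [0,0,0.012,0,0,0,-0.2]
    - [0,0,0.024,0,0,0,-0.2]
    - [0,0,0.024,0,0,0,-0.2]

```text
time_s: 22.7
tool_pos: [0.5647, 0.0134, 0.004]
tool_rot: [-0.0, 0.029, 1.0, 0.0]
contact_force: [-0.8, 0.5, -2.3]
gripper_width: 0.0491
grip_force: 42.2
```

send_rows:
  plan:
    - [0,0,0.01,0,0,0,-0.2]
    - [0,0,0.013,0,0,0,-0.2]
    - [0,0,0.013,0,0,0,-0.2]

```text
time_s: 23.0
tool_pos: [0.5649, 0.0134, 0.0036]
tool_rot: [0.0, 0.029, 1.0, -0.0]
contact_force: [-3.9, 0.4, 8.6]
gripper_width: 0.0495
grip_force: 43.5
```

send_rows:
  plan:
    - [0,0,-0.01,0,0,0,0.1]
    - [0,0,-0.01,0,0,0,0.4]
    - [0,0,-0.01,0,0,0,0.5]
    - [0,0,-0.02,0,0,0,0.5]
    - [0,0,-0.2,0,0,0,0.5]
    - [0,0,-0.5,0,0,0,0.5]
    - [0,-0.1,-0.8,0,0,0,0.5]
    - [0,-0.22,-0.9,0,0,0,0.5]
    - [0,-0.22,-0.9,0,0,0,0.5]
    - [0,-0.22,-0.9,0,0,0,0.5]

```text
time_s: 24.0
tool_pos: [0.5627, -0.0195, 0.1369]
tool_rot: [-0.0, 0.029, 1.0, 0.0]
contact_force: [-0.9, 0.5, -0.0]
gripper_width: 0.0643
grip_force: 0.0
```

Run:
```python
from meas import *
im=env.snapshot("wrist"); C=cam("wrist"); s=env.observe(); print(s["time_s"],s["tool_pos"],s["gripper_width"])
q(im,C,.056); q(im,C,.034); c=[.5412,-.3225,1.662]; print(togo([.55,-.2],.14,2.4), togo(T(c,(.004,-.035)),.14,c[2]))
print(pix([[*T((.5675,-.021,-.054),m),.034] for m in MOD],C).round(),pix([[*T((.5675,-.021,3.0876),m),.056] for m in MOD],C).round())
```

```text
24.05 [ 0.56201622 -0.01898337  0.13599156] 0.0644081214837923
[[197.0, 124.0, 0.5029, -0.0715], [204.0, 213.0, 0.5652, -0.0743], [267.0, 214.0, 0.5686, -0.0297], [266.0, 189.0, 0.5502, -0.0292], [291.0, 189.0, 0.5512, -0.0119], [289.0, 223.0, 0.5763, -0.0145], [194.0, 223.0, 0.5723, -0.0825], [202.0, 282.0, 0.6205, -0.083], [354.0, 283.0, 0.6282, 0.0324], [366.0, 126.0, 0.5107, 0.0398]]
[[197.0, 124.0, 0.5051, -0.0764], [204.0, 213.0, 0.5728, -0.0794], [267.0, 214.0, 0.5765, -0.031], [266.0, 189.0, 0.5565, -0.0303], [291.0, 189.0, 0.5576, -0.0116], [289.0, 223.0, 0.5849, -0.0144], [194.0, 223.0, 0.5806, -0.0883], [202.0, 282.0, 0.633, -0.0888], [354.0, 283.0, 0.6413, 0.0366], [366.0, 126.0, 0.5136, 0.0446]]
(array([ 0.01 , -1.209, -0.028]), array([ 0.   , -0.002,  0.435])) (array([-0.205, -1.967, -0.029]), array([-0.001, -0.002,  0.905]))
[[195. 123.]
 [206. 272.]
 [267. 272.]
 [266. 190.]
 [359. 189.]
 [363. 122.]] [[358. 286.]
 [370. 126.]
 [294. 126.]
 [293. 225.]
 [196. 225.]
 [201. 286.]]
```

Run:
```python
from h import *
W=np.array([[.6282,.0324],[.5107,.0398],[.5763,-.0145],[.5723,-.0825],[.6205,-.083]])
print(np.round(fit(W,MOD[[0,1,3,4,5]]),4))
im=cv2.imread("pics/w8.png")
```

```text
[ 5.655e-01 -2.260e-02  3.083e+00  2.000e-03]
```

send_rows:
  plan:
    - [0,-0.25,0,0,0,0.09,0.5]
    - [0,-0.5,0,0,0,0.18,0.5]
    - [0,-0.75,0,0,0,0.27,0.5]
    - [0,-0.99,0,0,0,0.36,0.5]
    - [0,-0.99,0,0,0,0.45,0.5]

```text
time_s: 24.55
tool_pos: [0.5534, -0.171, 0.135]
tool_rot: [-0.001, 0.377, 0.926, -0.0]
contact_force: [0.2, 0.9, 0.4]
gripper_width: 0.0638
grip_force: 0.0
```

Run:
```python
from h import *
c=[.5412,-.3225,1.662]; print(env.observe()["tool_pos"],togo(T(c,(.004,-.035)),.138,c[2]))
```

```text
[ 0.55343389 -0.17101231  0.13495839] (array([-0.778, -0.585, -0.021]), array([-0.002, -0.001,  0.45 ]))
```

send_rows:
  plan:
    - [-0.2,-0.15,0,0,0,0.09,0.5]
    - [-0.4,-0.3,0,0,0,0.18,0.5]
    - [-0.6,-0.45,0,0,0,0.27,0.5]
    - [-0.78,-0.585,0,0,0,0.36,0.5]
    - [-0.78,-0.585,0,0,0,0.45,0.5]
    - [-0.78,-0.585,0,0,0,0.45,0.5]
    - [-0.78,-0.585,0,0,0,0.45,0.5]

```text
time_s: 25.25
tool_pos: [0.5776, -0.3106, 0.1354]
tool_rot: [-0.002, 0.669, 0.743, 0.0]
contact_force: [0.0, -0.3, 0.3]
gripper_width: 0.064
grip_force: 0.0
```

Run:
```python
from meas import *
im=env.snapshot("wrist"); C=cam("wrist"); s=env.observe(); print(s["tool_pos"])
P=plates(im,C,lo=(8,60,105),hi=(22,190,255),amin=3000); print(P); q(im,C,.022)
for p,c in P:
    if c[3]<.004: print(togo(T(c,(.004,-.035)),-.005,c[2]))
```

```text
[ 0.57781762 -0.31052788  0.1359297 ]
[(array([242., 204.]), array([ 5.4410e-01, -3.2580e-01,  1.6691e+00,  6.0000e-04]))]
[[313.0, 129.0, 0.5975, -0.2617], [248.0, 127.0, 0.549, -0.2652], [248.0, 214.0, 0.5544, -0.3342], [164.0, 214.0, 0.4865, -0.3413], [169.0, 268.0, 0.4907, -0.3902], [307.0, 270.0, 0.608, -0.3794]]
(array([-0.055,  0.001,  0.939]), array([-0.001, -0.001,  0.004]))
```

send_rows:
  plan:
    - [-0.055,0,0.25,0,0,0,0.5]
    - [-0.055,0,0.5,0,0,0,0.5]
    - [-0.055,0,0.75,0,0,0,0.5]
    - [-0.055,0,0.94,0,0,0,0.5]
    - [-0.055,0,0.94,0,0,0,0.5]
    - [-0.055,0,0.94,0,0,0,0.5]

```text
time_s: 25.9
tool_pos: [0.5791, -0.3194, -0.0036]
tool_rot: [-0.0, 0.67, 0.742, 0.0]
contact_force: [0.8, -0.1, 1.1]
gripper_width: 0.064
grip_force: 0.0
```

Run:
```python
from meas import *
c=[.5441,-.3258,1.669]; print(env.observe()["tool_pos"],env.observe()["contact_force"],togo(T(c,(.004,-.035)),-.0305,c[2]))
```

```text
[ 0.57909177 -0.31937823 -0.00357191] [ 0.78739981 -0.14078375  1.09902559] (array([ 0.007, -0.003,  0.18 ]), array([-0.   , -0.   ,  0.002]))
```

send_rows:
  newtons: 40
  plan:
    - [0.007,0,0.06,0,0,0,0.5]
    - [0.007,0,0.12,0,0,0,0.5]
    - [0.007,0,0.17,0,0,0,0.5]
    - [0.007,0,0.18,0,0,0,0.5]
    - [0.007,0,0.18,0,0,0,-0.2]
    - [0.007,0,0.18,0,0,0,-0.2]
    - [0.007,0,0.18,0,0,0,-0.2]
    - [0.007,0,0.18,0,0,0,-0.2]

```text
time_s: 26.7
tool_pos: [0.5788, -0.3193, -0.0308]
tool_rot: [-0.0, 0.671, 0.741, 0.0]
contact_force: [0.1, -0.1, -1.4]
gripper_width: 0.049
grip_force: 44.0
```

Run:
```python
from h import *
s=env.observe(); r=R.from_quat(np.roll(s["tool_rot"],-1)).as_matrix()[:,0]; y=np.arctan2(r[1],r[0]); print(s["tool_pos"],y)
c=[.5441,-.3258,1.669]; d=s["tool_pos"][:2]-c[:2]; print(np.cos(y)*d[0]+np.sin(y)*d[1],-np.sin(y)*d[0]+np.cos(y)*d[1])
```

```text
[ 0.57881095 -0.3192664  -0.03080334] 1.6703347198101413
0.0030518872689388695 -0.03518840235620722
```

send_rows:
  newtons: 40
  plan:
    - [0,0,-0.1,0,0,0,-0.2]
    - [0,0,-0.35,0,0,0,-0.2]
    - [0,0,-0.65,0,0,0,-0.2]
    - [0,0,-0.9,0,0,0,-0.2]
    - [0,0,-0.9,0,0,0,-0.2]

```text
time_s: 27.2
tool_pos: [0.5826, -0.3221, 0.1129]
tool_rot: [0.007, 0.671, 0.741, 0.0]
contact_force: [0.8, -0.8, -1.2]
gripper_width: 0.0494
grip_force: 44.1
```

send_rows:
  newtons: 40
  plan:
    - [0.25,0.02,0,0,0,0.09,-0.2]
    - [0.5,0.04,0,0,0,0.18,-0.2]
    - [0.75,0.06,0,0,0,0.27,-0.2]
    - [0.99,0.08,0,0,0,0.36,-0.2]
    - [0.99,0.08,0,0,0,0.45,-0.2]
    - [0.99,0.08,0,0,0,0.54,-0.2]
    - [0.99,0.08,0,0,0,0.63,-0.2]

```text
time_s: 27.9
tool_pos: [0.5758, -0.1696, 0.1045]
tool_rot: [-0.0, 0.943, 0.332, -0.0]
contact_force: [0.4, 0.0, -1.5]
gripper_width: 0.049
grip_force: 44.0
```

Run:
```python
from h import *
s=env.observe(); print(s["tool_pos"],s["gripper_width"],s["contact_force"])
print(togo([.566,-.056],.09,-.056))
```

```text
[ 0.5758401  -0.16957695  0.10453754] 0.04899315907603699 [ 0.38215384  0.01704566 -1.50506228]
(array([ 0.423, -0.632,  0.097]), array([0.   , 0.   , 0.466]))
```

send_rows:
  plan:
    - [0.1,-0.15,0,0,0,0.09,-0.2]
    - [0.2,-0.3,0,0,0,0.18,-0.2]
    - [0.3,-0.45,0.03,0,0,0.27,-0.2]
    - [0.42,-0.63,0.06,0,0,0.36,-0.2]
    - [0.42,-0.63,0.1,0,0,0.466,-0.2]
    - [0.42,-0.63,0.1,0,0,0.466,-0.2]

```text
time_s: 28.5
tool_pos: [0.5645, -0.056, 0.0887]
tool_rot: [-0.0, 1.0, -0.026, -0.001]
contact_force: [-0.9, -0.7, -2.4]
gripper_width: 0.0488
grip_force: 44.0
```

Run:
```python
from h import *
s=env.observe(); print(s["tool_pos"],s["tool_rot"])
print(togo([.5676,-.0569],.041,-.056))
```

```text
[ 0.56454178 -0.05601868  0.08874722] [-1.28763450e-04  9.99670349e-01 -2.56602628e-02 -8.53446969e-04]
(array([0.021, 0.005, 0.318]), array([-0.   ,  0.001,  0.003]))
```

send_rows:
  plan:
    - [0.02,0.005,0.1,0,0,0,-0.2]
    - [0.02,0.005,0.2,0,0,0,-0.2]
    - [0.02,0.005,0.31,0,0,0,-0.2]
    - [0.02,0.005,0.31,0,0,0,-0.2]
    - [0.02,0.005,0.31,0,0,0,-0.2]

```text
time_s: 29.0
tool_pos: [0.5685, -0.0588, 0.0431]
tool_rot: [0.0, 1.0, -0.025, -0.0]
contact_force: [0.1, 0.3, -1.6]
gripper_width: 0.0492
grip_force: 43.9
```

Run:
```python
from meas import *
im=env.snapshot("wrist"); C=cam("wrist"); s=env.observe(); z=s["tool_pos"][2]+.0304+.022; print(s["tool_pos"],z); cv2.imwrite("pics/w10.png",im[:,:,::-1])
q(im,C,z); q(im,C,.056)
cc=(*(s["tool_pos"][:2]-T((0,0,-.056),(.0031,-.035))),-.056); print("c pred",cc,pix([[*T(cc,m),z] for m in MOD[:4]],C).round(1).tolist())
print("b pred",pix([[*T((.5655,-.0226,3.083),m),.056] for m in MOD],C).round(1).tolist(),"a pred",pix([[*T((.5675,-.021,-.054),m),.034] for m in MOD],C).round(1).tolist())
v=cv2.cvtColor(im,cv2.COLOR_RGB2HSV)[:,:,2]
for u in (170,190,210,240,330,350,370,400,420): g=np.diff(v[90:260,u].astype(int)); i=[(int(k+90),int(g[k])) for k in np.where(abs(g)>18)[0]]; print(u,i)
```

```text
[ 0.56906835 -0.05879071  0.04359707] 0.0959970715850631
[[62.0, 147.0, 0.6366, 0.0076], [89.0, 308.0, 0.5753, 0.012], [170.0, 311.0, 0.5732, -0.0195], [182.0, 287.0, 0.5833, -0.0256], [180.0, 252.0, 0.5973, -0.0269], [209.0, 252.0, 0.5969, -0.0371], [217.0, 352.0, 0.5535, -0.035], [207.0, 378.0, 0.5403, -0.0294], [213.0, 400.0, 0.5282, -0.0303], [285.0, 407.0, 0.5229, -0.0603], [338.0, 399.0, 0.5261, -0.0827], [354.0, 164.0, 0.6256, -0.0873], [280.0, 155.0, 0.6297, -0.0636], [332.0, 154.0, 0.6292, -0.0802], [333.0, 148.0, 0.6311, -0.0805], [176.0, 146.0, 0.6344, -0.0306], [173.0, 154.0, 0.6319, -0.0293], [169.0, 146.0, 0.6346, -0.0284]]
[[62.0, 147.0, 0.6311, 0.0317], [89.0, 308.0, 0.5493, 0.0376], [170.0, 311.0, 0.5464, -0.0044], [182.0, 287.0, 0.5599, -0.0125], [180.0, 252.0, 0.5787, -0.0143], [209.0, 252.0, 0.5781, -0.0279], [217.0, 352.0, 0.5202, -0.0252], [207.0, 378.0, 0.5026, -0.0176], [213.0, 400.0, 0.4864, -0.0189], [285.0, 407.0, 0.4794, -0.0589], [338.0, 399.0, 0.4836, -0.0888], [354.0, 164.0, 0.6164, -0.0949], [280.0, 155.0, 0.6219, -0.0633], [332.0, 154.0, 0.6212, -0.08
[... 193 characters left out ...]
3672061736130706), -0.056) [[331.7, 434.6], [352.9, 167.5], [198.3, 166.8], [210.9, 344.1]]
b pred [[58.6, 152.3], [101.2, 369.7], [190.6, 373.3], [178.6, 257.1], [327.6, 258.4], [333.3, 152.4]] a pred [[314.4, 344.8], [323.1, 139.3], [218.8, 139.1], [225.2, 269.4], [99.2, 267.8], [113.6, 341.8]]
170 [(146, 42)]
190 [(146, 39), (147, 19), (251, -37), (252, -37)]
210 [(146, 37), (147, 24), (157, -26), (158, -24), (163, 26), (164, 25)]
240 [(135, 37), (136, 36), (138, -20), (139, -47), (140, -19), (146, 31), (147, 28), (151, -28), (152, -41), (163, 28), (164, 26)]
330 [(147, 19), (148, 36), (152, -30), (153, -20), (163, 24), (164, 33)]
350 [(163, 23), (164, 38), (165, 20)]
370 []
400 []
420 []
```

In this one view, plate_c's edges agree with plate_b's and plate_a's to about 1 mm. Lower straight down.

send_rows:
  plan:
    - [0,0,0.03,0,0,0,-0.2]
    - [0,0,0.06,0,0,0,-0.2]
    - [0,0,0.085,0,0,0,-0.2]
    - [0,0,0.1,0,0,0,-0.2]
    - [0,0,0.1,0,0,0,-0.2]

```text
time_s: 29.55
tool_pos: [0.5681, -0.058, 0.0273]
tool_rot: [-0.0, 1.0, -0.026, -0.0]
contact_force: [0.5, 0.5, -2.5]
gripper_width: 0.0491
grip_force: 44.0
```

send_rows:
  plan:
    - [0,0,0.01,0,0,0,-0.2]
    - [0,0,0.02,0,0,0,-0.2]
    - [0,0,0.02,0,0,0,-0.2]

```text
time_s: 29.85
tool_pos: [0.5687, -0.0582, 0.0251]
tool_rot: [0.0, 1.0, -0.026, 0.0]
contact_force: [-0.6, -0.2, 1.9]
gripper_width: 0.0492
grip_force: 44.4
```

Touched down. One more small step, then release and rise straight up.

send_rows:
  plan:
    - [0,0,0.008,0,0,0,-0.2]
    - [0,0,0.005,0,0,0,0.1]
    - [0,0,0,0,0,0,0.4]
    - [0,0,0,0,0,0,0.5]
    - [0,0,-0.01,0,0,0,0.5]
    - [0,0,-0.2,0,0,0,0.5]
    - [0,0,-0.5,0,0,0,0.5]
    - [0,0,-0.8,0,0,0,0.5]
    - [0.1,0.2,-0.99,0,0,0,0.5]
    - [0.1,0.2,-0.99,0,0,0,0.5]
    - [0.1,0.2,-0.99,0,0,0,0.5]

```text
time_s: 30.95
tool_pos: [0.5823, -0.0894, 0.1736]
tool_rot: [0.0, 1.0, -0.026, 0.001]
contact_force: [-0.2, 0.6, -0.4]
gripper_width: 0.064
grip_force: 0.0
```

Run:
```python
from meas import *
im=env.snapshot("wrist"); C=cam("wrist"); s=env.observe(); print(s["time_s"],s["tool_pos"],s["contact_force"]); cv2.imwrite("pics/w11.png",im[:,:,::-1])
q(im,C,.078)
cc=(.5679,-.0235,-.056)
for n,p,z in(("c",cc,.078),("b",(.5679,-.0235,3.086),.056),("a",cc,.034)): print(n,pix([[*T(p,m),z] for m in MOD],C).round(1).tolist())
g=cv2.cvtColor(im,cv2.COLOR_RGB2HSV)[:,:,2].astype(int)
for u in (190,200,230,260,290,320): d=np.diff(g[60:330,u]); print("col",u,[(int(k+60),int(d[k])) for k in np.where(abs(d)>22)[0]])
for r in (130,150,170,240,260): d=np.diff(g[r,150:420]); print("row",r,[(int(k+150),int(d[k])) for k in np.where(abs(d)>22)[0]])
```

```text
31.0 [ 0.58120078 -0.08862147  0.1723543 ] [-0.28180867  0.31190585 -0.19301581]
[[118.0, 138.0, 0.632, 0.0225], [129.0, 225.0, 0.5654, 0.0264], [185.0, 225.0, 0.5632, -0.0173], [185.0, 200.0, 0.5831, -0.02], [205.0, 200.0, 0.5823, -0.035], [203.0, 212.0, 0.5729, -0.0324], [192.0, 212.0, 0.5734, -0.024], [192.0, 224.0, 0.5638, -0.0228], [205.0, 224.0, 0.5633, -0.0327], [205.0, 233.0, 0.5559, -0.0318], [119.0, 235.0, 0.5574, 0.036], [129.0, 289.0, 0.5092, 0.0374], [164.0, 289.0, 0.5082, 0.008], [183.0, 273.0, 0.5222, -0.0099], [200.0, 273.0, 0.5216, -0.0236], [203.0, 289.0, 0.5069, -0.0242], [272.0, 288.0, 0.5052, -0.0802], [271.0, 141.0, 0.6232, -0.0864]]
c [[271.9, 288.6], [271.4, 139.2], [200.4, 139.3], [206.2, 231.2], [116.9, 230.5], [125.8, 286.8]]
b [[116.5, 135.5], [135.1, 273.8], [191.6, 274.6], [184.9, 197.4], [272.1, 197.6], [271.9, 134.7]]
a [[272.8, 263.3], [272.5, 130.8], [211.2, 130.8], [215.4, 211.7], [136.7, 211.4], [143.4, 262.1]]
col 190 [(82, -25), (137, 60), (198, -39), (199, -44), (233, 52), (272, -32), (273, -50)]
col 200 [(82, -33), (137, 54), (208, -33), (211, 40), (212, 26), (223, -33), (224, -31), (233, 48), (273, -60), (274, -30)]
col 230 [(82, -37), (131, 34), (133, -34), (134, -31), (141, 31), (142, 37), (289, -42)]
col 260 [(82, -25), (131, 38), (133, -23), (134, -54), (141, 39), (142, 28), (288, -39), (289, -35)]
col 290 [(83, -34), (290, 27)]
col 320 []
row 130 [(305, 32)]
row 150 [(182, 37), (269, -51), (270, 37), (271, -66)]
row 170 [(155, 37), (156, 43), (237, 24), (269, -37), (271, -36), (304, 32)]
row 240 [(206, -48), (207, 23), (271, -71), (302, 24)]
row 260 [(154, 35), (155, 25), (235, -33), (236, -39), (243, 25), (244, 62), (271, -55), (272, -30), (301, 32)]
```

The pile is aligned to within about 1–2 mm and the gripper is clear of it. Handing in.

```bash
python3 -c "
from cell import env
print(env.finish_job())"
```

```text
the job is handed in; nothing more can be done
None
```

I turned plate_a against the stop block without lifting it and set the other two plates on it, alternately reversed, edges within about 1–2 mm by the wrist camera. I handed the job in at about 31 s, with no final check that the surrounding items had stayed put.

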